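Reset the hotel washstand: house set back on its holders

ROBOT

A 7-joint arm with a two-finger parallel gripper is mounted at the origin on the work surface. World frame = base frame: x ahead of the robot, y to its left, z up, the work surface at z = 0. Lengths are in m, angles in rad, forces in N, time in s.
With the tool pointing down it reaches from about 0.425 to 0.95 m from the base axis. Payload 16.7 kg.
Tool frame: the origin (TCP) lies midway between the tips of the shut fingers; the grasp point (between the pads) lies 19 mm behind it (arm.grip_depth is the distance from the TCP to the grasp point, in m); z points along the fingers, y is the direction in which the jaws open and shut (so a half turn about z gives the same grasp; the last joint's range is limited). The gripper opens to 94 mm and grips with 3 to 60 N. Pads are 16 mm wide; open, the fingers measure 119 mm over their backs; the gripper's body (75 mm by 177 mm) begins 78 mm behind the grasp point.
Start: joints at [0.976, 0.426, 0.074, 1.606, -0.034, 1.111, -0.067], TCP at [0.291, -0.609, 0.205] pointing down, gripper open.
Joint ranges: [-2.85, 2.85], [-0.5, 2.14], [-1.23, 1.37], [0.21, 2.46], [-1.02, 4.16], [0.16, 2.05], [-2.73, 2.73]. Speed limits (rad/s): [1.89, 1.89, 2.39, 2.39, 3.01, 3.01, 3.01].

INTERFACE

Orientations are given as a 3x3 rotation matrix whose columns are the frame's x, y, z axes.
In Python, from station import arm, imaging, workorder gives the robot as it stands.
- The arm moves only by the tool play_rows, never from a script. Its argument "moves" is a list that holds one entry, the list of rows, each a list of 7 numbers: the shift along the tool's x, y, z in cm, then the turn, a rotation vector about the tool's x, y, z in rad, then the finger opening in cm, from 0 to 9.4. In form: [[[x, y, z, rx, ry, rz, gripper], ...]]. A call has 1 to 20 rows; each row shifts and turns the pose as measured when the row begins, along the tool's axes as they then stand; what a row does not reach is not made up. A row lasts 1/8 s, in which the tool goes at most 62.5 mm and 10.7 degrees, less where a joint would pass 70% of its speed; a pose out of reach is approached as far as the arm can. A call with a gripper value outside its range is refused whole. The fingers move at their own pace and stop on an object; the grip force is fixed at half the most. Time passes only in rows, so rows that do not move let the fingers close. It gives the time, the measured TCP pose, the force and the opening at its end, in the units of the state.
- arm.sense(): the state, without advancing time (a new reading comes with each control period).
- imaging.read_camera(name): name is "side" or "top" or "wrist"; returns the picture (400x640x3 uint8, red, green, blue); there is no depth.
- imaging.camera_info(name): a dict with "K" (3x3 intrinsics, pixels), "D" ([k1, k2, p1, p2, k3] as OpenCV has them; the pictures are not rectified), "rvec" (rotation vector, rad) and "tvec" (3), from world to camera coordinates, as OpenCV has them. Camera axes: x right, y down, z forward; pixel columns grow to the right and rows downward; lengths in m; the calibration is good to about 2 mm. A picture is of the moment at which its call begins: read the wrist's pose just before it. camera_info takes no time and is no camera call; for the wrist camera it gives the pose at the moment of the call.
- workorder.hand_in(): hands the job in, once; it reports no verdict.
The state is a dict: "time_s": time; "qpos": joint angles; "qd": joint speeds; "effort": joint torques, N m; "position": TCP position; "orientation": TCP orientation; "ft_force": force on the tool from outside, world axes, zero at the start; "moment": the same for the moment, N m; "finger_gap": opening from 0.0 (shut) to 1.0 (fully open).
Only numpy, scipy, OpenCV 4.12 (cv2) and the standard library are available. Lean on these libraries where they do the work, as an engineer would, in place of code of your own. Each camera call takes 0.05 s, during which the arm holds its last target.

TASK

The guest is staying on, so tidy the washstand: put the four house pieces, the ones with an orange band, back where they belong. The black tumbler stands upright in the well of the larger square stand, the grey bottle upright in the well of the smaller stand, the wrapped soap lies flat in the middle of the slatted soap dish and the dental-kit carton flat in the middle of the tray, both squared up lengthwise. Set each one down gently rather than dropping it, and leave the guest's own blue tumbler and green bottle standing where they are.

Things in the scene. Friction and masses are not known exactly. Their poses are not given: they have to be found in the camera images.
- tumbler_mid (a point): House tumbler, matt black with an orange band and an orange rim: straight round cup, outer diameter 60 mm, 80 mm tall, wall 3 mm, open at the top, about 120 g, loose, upright on the counter. The point is on its axis, half-way up (40 mm above its underside); z is up along its axis.
- bottle_mid (a point): House bottle: grey round body 38 mm in diameter up to 54 mm height with an orange label round it, an orange seal ring on the shoulder, a black ribbed cap 27 mm in diameter, 84 mm tall in all, about 80 g, loose, upright. The point is on its axis, half-way up (42 mm above its underside); z is up along its axis.
- soap_mid (a point): House soap: white bar with a black paper sleeve and an orange band round its middle, 78 mm long (x) by 52 mm wide (y) by 28 mm high (z), rounded edges, about 100 g, loose, lying flat. The point is its centre, 14 mm above its underside.
- kit_mid (a point): Dental-kit carton: dark blue stiff box with an orange band near one end, 120 mm long (x) by 40 mm wide (y) by 24 mm high (z), about 60 g, loose, lying flat. The point is its centre, 12 mm above its underside.
- tumbler_stand: Larger square black stand with an orange line round its sides, fixed, 124 x 124 mm, 26 mm high; in the middle a round well 76 mm in diameter with an orange floor, the floor 10 mm above the counter. The origin is the centre of its underside, on the well's axis, at counter height; x and y run along its sides.
- bottle_stand: Smaller square black stand with an orange line, fixed, 92 x 92 mm, 26 mm high; in the middle a round well 52 mm in diameter with an orange floor, the floor 10 mm above the counter. The origin is the centre of its underside, on the well's axis, at counter height; x and y run along its sides.
- soap_dish: Black soap dish with black drain slats over an orange floor, fixed, 94 mm (x) by 130 mm (y) outside, 84 by 120 mm inside; the rim is 14 mm and the tops of the slats are 11 mm above the counter. The soap's length goes along the dish's y. The origin is the centre of its underside, at counter height.
- kit_tray: Black shallow tray with an orange floor and a finger notch in its front wall, fixed, 112 mm (x) by 158 mm (y) outside, 104 by 150 mm inside; walls 4 mm thick and 13 mm high, floor 5 mm above the counter. The carton's length goes along the tray's y. The origin is the centre of its underside, at counter height.
- guest_tumbler_mid (a point): The guest's own tumbler, plain light blue, no band, same shape and size as the house tumbler, loose; not to be moved. The point is on its axis, 40 mm above its underside.
- guest_bottle_mid (a point): The guest's own bottle, green with a white label and white cap, same shape and size as the house bottle, loose; not to be moved. The point is on its axis, 42 mm above its underside.
Not all that is in view belongs to the job. What is shaped like the part that bears soap_mid but pink or yellow is not meant.

How it is judged:
At the end, for the whole second after the job is handed in: Tumbler and bottle upright in their wells within 12 mm of centre; soap on the slats and carton on the tray floor, flat, within 15 mm of the middle and 0.25 rad of the long direction; heights within 4 mm; all released, at rest; guest's tumbler and bottle upright, within 20 mm of their start (horizontal distance between tumbler_mid and tumbler_stand below 0.012 m and height (world z) of tumbler_mid between 0.046 and 0.054 m and angle between each of tumbler_mid, bottle_mid, soap_mid, kit_mid, guest_tumbler_mid, guest_bottle_mid's own z axis and vertical below 0.1 rad and linear speed of each of tumbler, bottle, soap, kit below 0.02 m/s and contact force between the fingers and tumbler below 0.05 N and horizontal distance between bottle_mid and bottle_stand below 0.012 m and height (world z) of bottle_mid between 0.048 and 0.056 m and contact force between the fingers and bottle below 0.05 N and horizontal distance between soap_mid and soap_dish below 0.015 m and height (world z) of soap_mid between 0.021 and 0.029 m and contact force between the fingers and soap below 0.05 N and angle between the x axis of soap_mid and the y axis of soap_dish, either way round below 0.25 rad and horizontal distance between kit_mid and kit_tray below 0.015 m and height (world z) of kit_mid between 0.013 and 0.021 m and contact force between the fingers and kit below 0.05 N and angle between the x axis of kit_mid and the y axis of kit_tray, either way round below 0.25 rad and distance of each of guest_tumbler_mid, guest_bottle_mid from where it was at the start of the episode below 0.02 m); the robot touches nothing.
It fails at once if the guest's blue tumbler is shifted by more than 20 mm or tipped (distance of guest_tumbler_mid from where it was at the start of the episode above 0.02 m or angle between guest_tumbler_mid's own z axis and vertical above 0.3 rad).
It fails at once if the guest's green bottle is shifted by more than 20 mm or tipped (distance of guest_bottle_mid from where it was at the start of the episode above 0.02 m or angle between guest_bottle_mid's own z axis and vertical above 0.3 rad).
It fails at once if a house piece is dropped: it moves faster than 0.7 m/s (a fall of about 25 mm) while the fingers do not hold it ((linear speed of tumbler above 0.7 m/s and contact force between the fingers and tumbler below 0.05 N) or (linear speed of bottle above 0.7 m/s and contact force between the fingers and bottle below 0.05 N) or (linear speed of soap above 0.7 m/s and contact force between the fingers and soap below 0.05 N) or (linear speed of kit above 0.7 m/s and contact force between the fingers and kit below 0.05 N)).
It also fails if it takes over 122 s, if anything falls off the work surface, if the arm or the gripper's body presses on something with over 40 N, if the wrist force passes 120 N, or if a joint passes its speed limit or range.

## Working session

There is one attempt and no reset: what is moved stays moved. The work goes in short steps, Python scripts to look and compute and a tool call to move; the robot and the scene stay as the last step left them, time stands still between calls to the robot, and variables do not carry over. Pictures are saved under pics/ and viewed, and the job is handed in when it is done.

Besides the shell and the picture viewer there is one more tool, called after ">>>" as name(argument=value, ...), one argument or row to a line, values as JSON. play_rows: Moves the arm, as the interface text tells. Its arguments: {"type":"object","properties":{"moves":{"type":"array"}},"required":["moves"]}

```bash
ls; mkdir -p pics; python3 - <<'E'
from station import arm, imaging, workorder
import cv2
for n in ["side","top","wrist"]:
    i=imaging.camera_info(n); print(n,i)
    cv2.imwrite(f"pics/{n}0.png",imaging.read_camera(n)[:,:,::-1])
print(arm.sense())
E
```

```text
pics
side {'K': array([[469.72650065,   0.        , 323.39648316],
       [  0.        , 469.72650065, 194.95443133],
       [  0.        ,   0.        ,   1.        ]]), 'D': array([-0.04487373,  0.        ,  0.        ,  0.        ,  0.        ]), 'rvec': array([ 0.19234165, -2.7082921 ,  1.38874186]), 'tvec': array([0.50206876, 0.10818482, 1.05411352])}
top {'K': array([[488.02783978,   0.        , 313.6036281 ],
       [  0.        , 488.02783978, 193.64052171],
       [  0.        ,   0.        ,   1.        ]]), 'D': array([-0.11674662,  0.        ,  0.        ,  0.        ,  0.        ]), 'rvec': array([ 2.02072173, -2.20497276,  0.23549267]), 'tvec': array([-0.02645925,  0.51627464,  1.38099813])}
wrist {'K': array([[322.3831347 ,   0.        , 317.76747675],
       [  0.        , 322.3831347 , 199.32529095],
       [  0.        ,   0.        ,   1.        ]]), 'D': array([-0.00444263,  0.        ,  0.        ,  0.        ,  0.        ]), 'rvec': array([-2.47980673,  1.56494109,  0.1904073 ]), 'tvec': array([-0.6756589 , -0.02505019,  0.38943151])}
{'time_s': 0.15, 'qpos': array([ 0.97548487,  0.42661691,  0.07385147,  1.60642771, -0.03410257,
        1.11080104, -0.06708671]), 'qd': array([-0.00099242, -0.00421863, -0.00134996, -0.00257711,  0.00015133,
        0.00199862, -0.0011946 ]), 'effort': array([ 3.84355357e-03, -9.36277771e+01,  3.66920784e+00, -4.54425430e+01,
       -4.86507942e-02,  1.79178041e-02,  1.45793342e-05]), 'position': array([ 0.29089495, -0.60873817,  0.20493153]), 'orientation': array([[ 9.02267336e-01,  4.31176786e-01, -4.83133131e-04],
       [ 4.31177053e-01, -9.02266920e-01,  8.68744583e-04],
       [-6.13325445e-05, -9.92155780e-04, -9.99999506e-01]]), 'ft_force': array([0.04204271, 0.20377447, 0.9300554 ]), 'moment': array([ 0.02349144, -0.02162759,  0.03910468]), 'finger_gap': 1.0044460396908772}
```

View pics/top0.png

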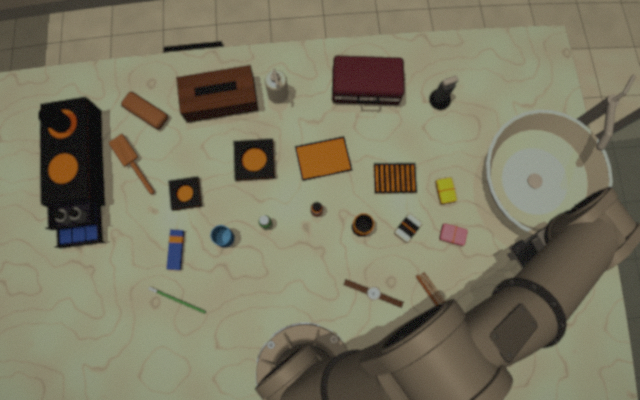

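View pics/side0.png

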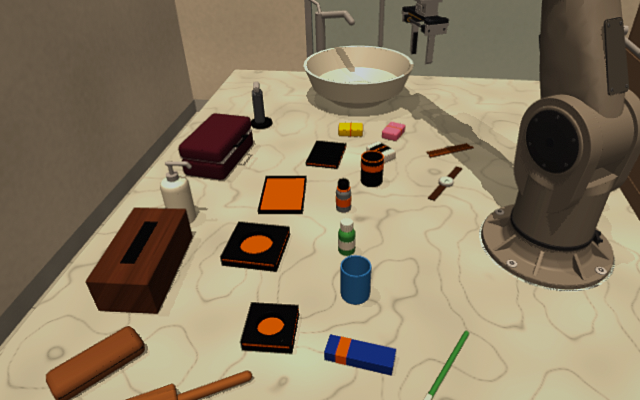

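View pics/wrist0.png

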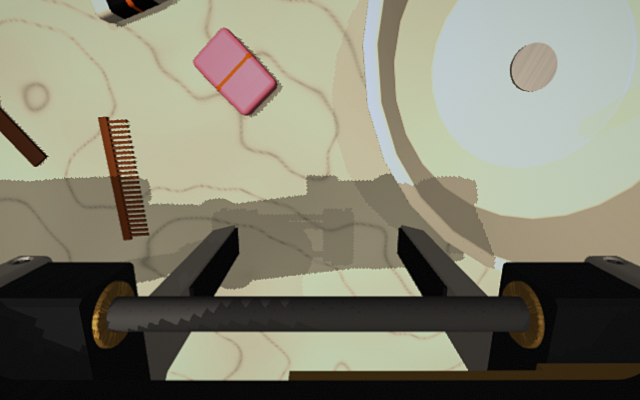

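Candidates in the top view:
- **Tumbler:** black (363,225) against the guest's blue one (222,236).
- **Bottle:** grey with orange (317,208) against the guest's green one (265,221).
- **Soap:** black and white (408,228) against pink (453,234) and yellow (446,190).
- **Kit:** blue carton (176,249).

By the description I choose the first of each. I'll check them in close crops.

```bash
cat > h.py <<'E'
import numpy as np, cv2
from station import arm, imaging, workorder
def ray(name,px,z,info=None):
    i=info or imaging.camera_info(name)
    R=cv2.Rodrigues(i['rvec'])[0]; t=i['tvec']
    u=cv2.undistortPoints(np.array(px,float).reshape(-1,1,2),i['K'],i['D']).reshape(-1,2)
    d=np.c_[u,np.ones(len(u))]@R; c=-R.T@t
    z=np.broadcast_to(z,len(d))
    return c+d*((z-c[2])/d[:,2])[:,None]
def proj(name,P,info=None):
    i=info or imaging.camera_info(name)
    return cv2.projectPoints(np.array(P,float).reshape(-1,1,3),i['rvec'],i['tvec'],i['K'],i['D'])[0].reshape(-1,2)
E
python3 - <<'E'
import cv2
a=cv2.imread('pics/top0.png')
cv2.imwrite('pics/t_a.png',cv2.resize(a[120:280,140:300],None,fx=3.7,fy=3.7,interpolation=cv2.INTER_CUBIC))
cv2.imwrite('pics/t_b.png',cv2.resize(a[120:260,280:480],None,fx=4,fy=4,interpolation=cv2.INTER_CUBIC))
E
```

```text
(no output)
```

View pics/t_a.png

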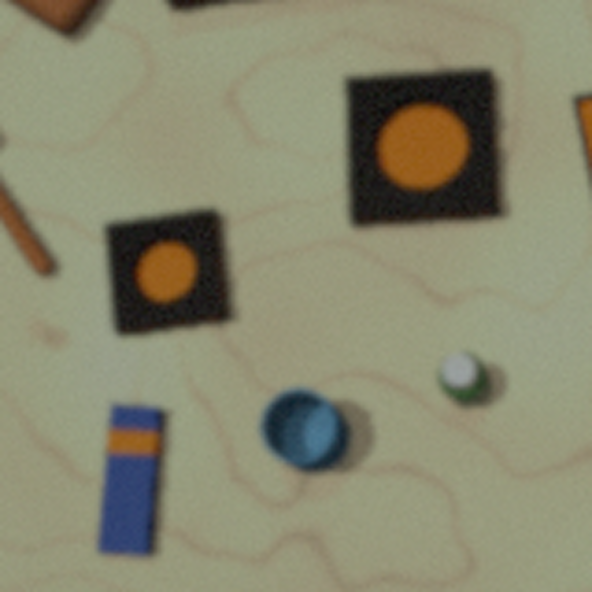

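View pics/t_b.png

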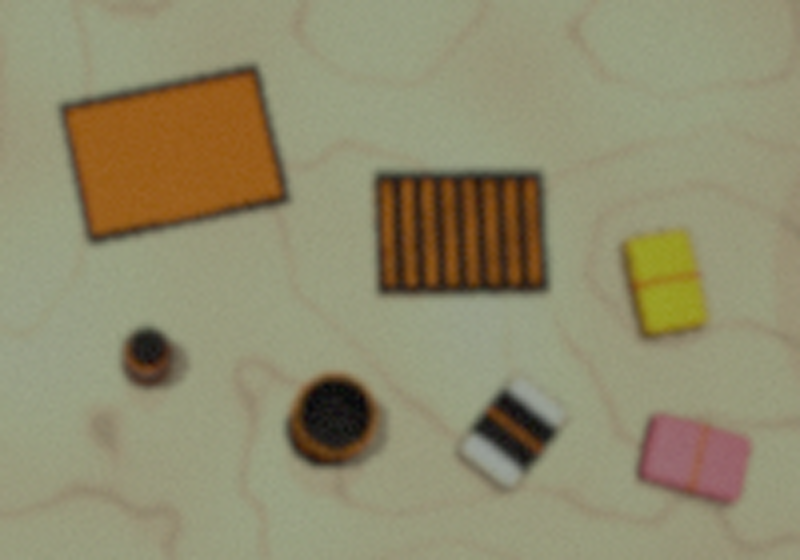

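```bash
cat > meas.py <<'E'
from h import *
def A(p): return (np.array(p,float)+.5)/3.7-.5+[140,120]
def B(p): return (np.array(p,float)+.5)/4-.5+[280,120]
def rect(n,p,z):
    w=ray('top',p,z)[:,:2]; c=w.mean(0)
    e=[w[(k+1)%4]-w[k] for k in range(4)]
    u=(e[0]-e[2])/2; v=(e[1]-e[3])/2
    print(n,c.round(4),'sides',np.linalg.norm(u).round(4),np.linalg.norm(v).round(4),'angU',np.degrees(np.arctan2(u[1],u[0])).round(1),'angV',np.degrees(np.arctan2(v[1],v[0])).round(1))
rect('tst',A([(347,80),(492,71),(504,213),(354,223)]),.026)
print(ray('top',A([(423,146)]),.010))
rect('bst',A([(107,226),(216,211),(231,320),(118,332)]),.026)
print(ray('top',A([(167,272)]),.010))
rect('kit',A([(113,407),(162,410),(152,553),(100,550)]),.02)
print('gt',ray('top',A([(300,429)]),.08)); print('gb',ray('top',A([(461,370)]),.084))
rect('tray',B([(63,104),(257,68),(286,200),(93,240)]),.013)
rect('dish',B([(377,175),(541,173),(547,290),(380,291)]),.014)
rect('soap',B([(515,378),(564,415),(507,490),(459,448)]),.025)
print('t',ray('top',B([(338,418)]),.08)); print('b',ray('top',B([(149,347)]),.084))
E
python3 meas.py
python3 - <<'E'
from h import *
i=imaging.camera_info('wrist'); R=cv2.Rodrigues(i['rvec'])[0]; c=-R.T@i['tvec']; s=arm.sense()
print('cam in tool',s['orientation'].T@(c-s['position']), s['orientation'].T@R.T)
E
```

```text
tst [0.6414 0.0994] sides 0.1223 0.1229 angU -91.3 angV -179.8
[[0.64632396 0.10184583 0.01      ]]
bst [0.5536 0.3158] sides 0.0924 0.0914 angU -87.9 angV -175.0
[[0.5573642  0.32047122 0.01      ]]
kit [0.3867 0.3528] sides 0.0415 0.1152 angU -97.9 angV 173.3
gt [[0.40782409 0.20364347 0.08      ]]
gb [[0.44246712 0.0761961  0.084     ]]
tray [ 0.6311 -0.1119] sides 0.1523 0.1097 angU -83.4 angV -173.3
dish [ 0.5491 -0.3247] sides 0.1276 0.0919 angU -94.4 angV 175.1
soap [ 0.3906 -0.3411] sides 0.0462 0.0701 angU -135.1 angV 135.7
t [[ 0.405377   -0.20677397  0.08      ]]
b [[ 0.46778472 -0.07678566  0.084     ]]
cam in tool [ 0.06787824  0.00122202 -0.17877883] [[-1.01373605e-03 -9.71153236e-01 -2.38454116e-01]
 [ 9.99999429e-01 -1.06546610e-03  8.80478646e-05]
 [-3.39572745e-04 -2.38453890e-01  9.71153761e-01]]
```

>>> play_rows(
  moves=[
    [[3.4,-3.3,0,0,0,0,9.4],[3.4,-3.3,0,0,0,0,9.4],[3.4,-3.3,0,0,0,0,9.4],[3.4,-3.3,0,0,0,0,9.4],[3.4,-3.3,0,0,0,0,9.4],[3.4,-3.3,0,0,0,0,9.4],[0,0,0,0,0,-0.174,9.4],[0,0,0,0,0,-0.174,9.4],[0,0,0,0,0,-0.174,9.4],[0,0,0,0,0,-0.174,9.4],[0,0,0,0,0,-0.174,9.4],[0,0,0,0,0,-0.174,9.4]],
  ],
)

```text
time_s: 1.65
position: [0.3914, -0.3319, 0.2029]
orientation: [[0.049, 0.999, -0.003], [0.999, -0.049, 0.003], [0.002, -0.003, -1.0]]
ft_force: [0.3, 0.4, 0.7]
finger_gap: 1.005
```

```bash
cat >> h.py <<'E'
def go(x,y,z,yaw):
    """print tool-axis shift (cm) and rz to bring tool y axis to yaw deg (mod 180), for the current pose"""
    s=arm.sense(); R=s['orientation']; p=s['position']
    yw=np.degrees(np.arctan2(R[1,1],R[0,1]))
    dw=(yaw-yw+180)%360-180
    d=R.T@(np.array([x,y,z])-p)*100
    # shift if rotation done first
    c=np.radians(dw); Rz=cv2.Rodrigues(np.array([0,0,c]))[0]
    d2=(Rz@R).T@(np.array([x,y,z])-p)*100
    tilt=R.T@np.cross(R[:,2],[0,0,-1])
    print('t',round(s['time_s'],2),'p',p.round(4),'yaw_y',yw.round(1),'q',s['qpos'].round(2),'gap',round(s['finger_gap']*94,1),'F',s['ft_force'].round(1))
    print('shift now',d.round(2),'rz',(-c).round(3),'| if turned first',d2.round(2),'tilt fix',tilt.round(4))
def shot(name,fn,crop=None,f=1):
    i=imaging.camera_info(name); a=imaging.read_camera(name)[:,:,::-1]
    if crop: a=a[crop[1]:crop[3],crop[0]:crop[2]]
    a=cv2.resize(a,None,fx=f,fy=f,interpolation=cv2.INTER_CUBIC); cv2.imwrite(f'pics/{fn}.png',a); 
    import pickle; pickle.dump(i,open(f'pics/{fn}.pkl','wb'))
def load(fn):
    import pickle; return pickle.load(open(f'pics/{fn}.pkl','rb'))
E
python3 -c "
from h import *
go(.3906,-.3411,.2,45); shot('wrist','w1')"
```

```text
t 1.65 p [ 0.3914 -0.3319  0.2029] yaw_y -2.8 q [ 0.74  0.18 -0.18  1.95  0.04  1.02  0.49] gap 94.5 F [0.3 0.4 0.7]
shift now [-0.93 -0.03  0.28] rz -0.834 | if turned first [-0.6  -0.71  0.29] tilt fix [-0.0035 -0.0024 -0.    ]
```

>>> play_rows(
  moves=[
    [[0,0,0,0,0,-0.18,9.4],[0,0,0,0,0,-0.18,9.4],[0,0,0,0,0,-0.18,9.4],[0,0,0,0,0,-0.18,9.4],[0,0,0,0,0,-0.18,9.4],[0,0,0,0,0,-0.18,9.4],[0,0,0,0,0,-0.18,9.4],[0,0,0,0,0,-0.05,9.4],[0,0,0,0,0,0,9.4]],
  ],
)

```text
time_s: 2.82
position: [0.3902, -0.3315, 0.2018]
orientation: [[-0.957, 0.29, -0.005], [0.29, 0.957, 0.004], [0.006, 0.002, -1.0]]
ft_force: [0.7, -0.3, 1.0]
finger_gap: 1.001
```

```bash
python3 -c "
from h import *
go(.3906,-.3411,.2,45); shot('wrist','w1')"
```

```text
t 2.83 p [ 0.3902 -0.3315  0.2018] yaw_y 73.2 q [ 0.87  0.19 -0.32  1.95  0.07  1.02  1.79] gap 94.1 F [ 0.7 -0.3  1. ]
shift now [-0.32 -0.91  0.18] rz 0.492 | if turned first [-0.71 -0.65  0.18] tilt fix [ 0.0023 -0.0062 -0.    ]
```

View pics/w1.png

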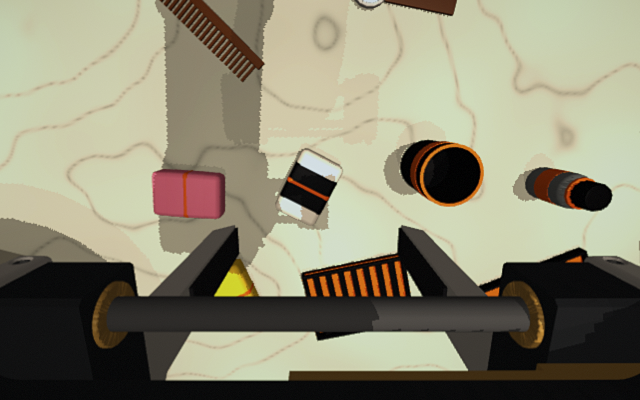

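```bash
python3 -c "
import cv2
a=cv2.imread('pics/w1.png')
cv2.imwrite('pics/w1a.png',cv2.resize(a[120:240,260:360],None,fx=5,fy=5,interpolation=cv2.INTER_CUBIC))
cv2.imwrite('pics/w1b.png',cv2.resize(a[120:220,380:620],None,fx=3.3,fy=3.3,interpolation=cv2.INTER_CUBIC))"
```

```text
(no output)
```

View pics/w1a.png

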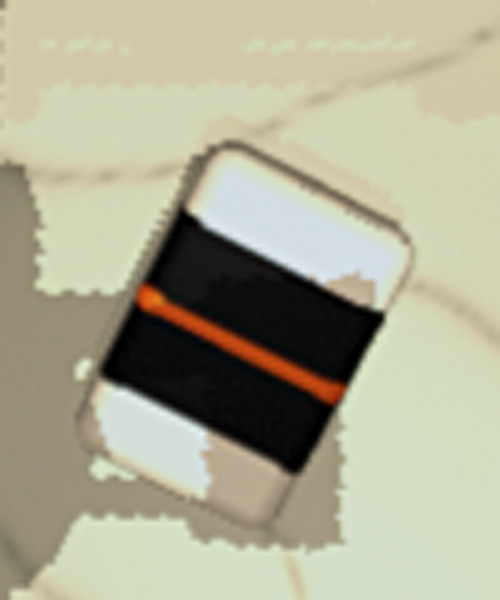

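View pics/w1b.png

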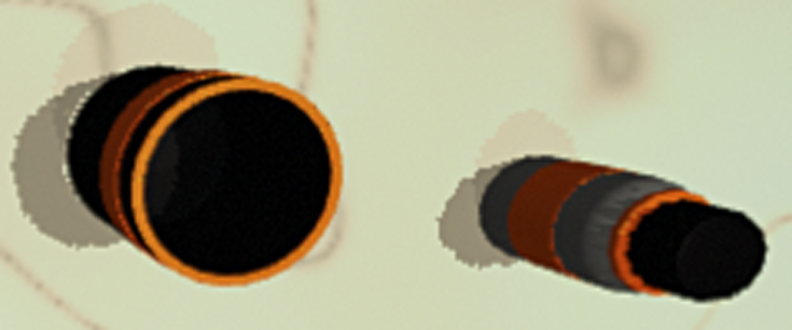

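```bash
python3 -c "
from h import *
i=load('w1')
A=lambda p:(np.array(p,float)+.5)/5-.5+[260,120]
B=lambda p:(np.array(p,float)+.5)/3.3-.5+[380,120]
w=ray('w',A([(188,212),(383,315),(296,470),(105,380)]),.026,i); print(w.mean(0))
e=ray('w',A([(152,298),(340,393)]),.026,i); d=e[0]-e[1]; print(e.mean(0),np.linalg.norm(d),np.degrees(np.arctan2(d[1],d[0])))
for k in (w[1]-w[0],w[2]-w[3]): print(np.degrees(np.arctan2(k[1],k[0])),np.linalg.norm(k))
for k in (w[2]-w[1],w[3]-w[0]): print(np.degrees(np.arctan2(k[1],k[0])))
print('tum',ray('w',B([(236.5,181)]),.08,i)); r=ray('w',B([(132,175),(341,180)]),.08,i); print(np.linalg.norm(r[0]-r[1]))
print('bot',ray('w',B([(722,251)]),.084,i))
"
```

```text
[ 0.39156541 -0.34444592  0.026     ]
[ 0.39185487 -0.34371819  0.026     ] 0.04740653884979721 -134.25518202921089
45.05780799101481 0.04904148148940413
47.006778743669884 0.048045514488745784
-45.23186442181985
-43.84291421732527
tum [[ 0.4076326  -0.20646675  0.08      ]]
0.06005613615322192
bot [[ 0.46726297 -0.07778627  0.084     ]]
```

>>> play_rows(
  moves=[
    [[0,0,0,0,0,0.16,9.4],[0,0,0,0,0,0.16,9.4],[0,0,0,0,0,0.12,9.4],[0,0,0,0,0,0,9.4],[0,0,0,0,0,0,9.4]],
  ],
)

```text
time_s: 3.5
position: [0.3901, -0.3313, 0.2017]
orientation: [[-0.728, 0.686, -0.006], [0.686, 0.728, 0.004], [0.007, -0.001, -1.0]]
ft_force: [-0.0, -0.0, 0.3]
finger_gap: 1.001
```

```bash
python3 -c "
from h import *
go(.3915,-.344,.1,45.5)"
```

```text
t 3.5 p [ 0.3901 -0.3313  0.2017] yaw_y 46.7 q [ 0.82  0.18 -0.27  1.95  0.06  1.02  1.34] gap 94.1 F [-0.  -0.   0.3]
shift now [-1.04 -0.82 10.16] rz 0.021 | if turned first [-1.06 -0.8  10.16] tilt fix [-0.0008 -0.0069  0.    ]
```

>>> play_rows(
  moves=[
    [[-0.5,-0.4,3.4,0,-0.007,0.02,9.4],[-0.5,-0.4,3.4,0,0,0,9.4],[0,0,3.4,0,0,0,9.4],[0,0,3,0,0,0,9.4],[0,0,0,0,0,0,9.4],[0,0,0,0,0,0,9.4]],
  ],
)

```text
time_s: 4.25
position: [0.3929, -0.3453, 0.0679]
orientation: [[-0.719, 0.695, 0.002], [0.695, 0.719, -0.003], [-0.003, -0.0, -1.0]]
ft_force: [-0.2, -0.7, -0.2]
finger_gap: 1.001
```

```bash
python3 -c "
from h import *
go(.3915,-.344,.006,45.5); shot('wrist','w2')"
```

```text
t 4.25 p [ 0.3929 -0.3453  0.0679] yaw_y 46.0 q [ 0.8   0.36 -0.25  2.05  0.13  0.73  1.28] gap 94.1 F [-0.2 -0.7 -0.2]
shift now [ 0.21 -0.    6.19] rz 0.008 | if turned first [ 0.21 -0.01  6.19] tilt fix [-0.0002  0.0035  0.    ]
```

View pics/w2.png

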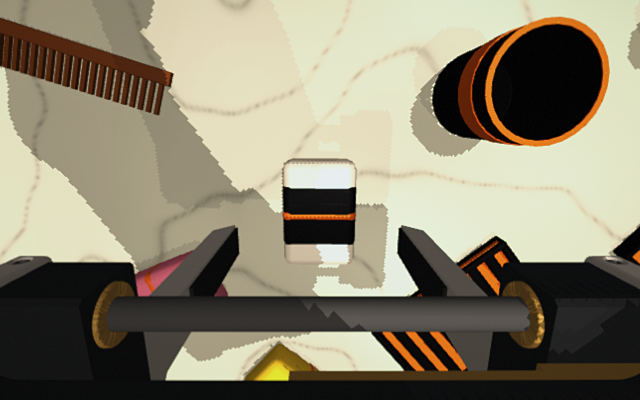

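>>> play_rows(
  moves=[
    [[0.2,0,2,0,0,0,9.4],[0,0,2,0,0,0,9.4],[0,0,1.4,0,0,0,9.4],[0,0,0.6,0,0,0,9.4],[0,0,0,0,0,0,9.4]],
  ],
)

```text
time_s: 4.92
position: [0.3947, -0.3468, 0.0117]
orientation: [[-0.719, 0.695, 0.009], [0.695, 0.719, -0.008], [-0.012, 0.0, -1.0]]
ft_force: [0.5, 0.2, 0.1]
finger_gap: 0.999
```

```bash
python3 -c "
from h import *
go(.3915,-.344,.006,45.5)"
```

```text
t 4.92 p [ 0.3947 -0.3468  0.0117] yaw_y 46.0 q [ 0.78  0.45 -0.22  2.09  0.17  0.61  1.24] gap 93.9 F [0.5 0.2 0.1]
shift now [ 0.43 -0.02  0.57] rz 0.009 | if turned first [ 0.43 -0.02  0.57] tilt fix [ 0.0002  0.0124 -0.    ]
```

>>> play_rows(
  moves=[
    [[0.4,0,0.5,0,0.012,0.008,9.4],[0,0,0,0,0,0,9.4],[0,0,0,0,0,0,3],[0,0,0,0,0,0,3],[0,0,0,0,0,0,3],[0,0,0,0,0,0,3],[0,0,0,0,0,0,3],[0,0,0,0,0,0,3]],
  ],
)

```text
time_s: 5.92
position: [0.3924, -0.3445, 0.0078]
orientation: [[-0.713, 0.701, 0.001], [0.701, 0.713, -0.001], [-0.002, 0.0, -1.0]]
ft_force: [0.4, 0.5, 0.4]
finger_gap: 0.551
```

```bash
python3 -c "
from h import *
go(.3915,-.344,.15,45.5)"
```

```text
t 5.92 p [ 0.3924 -0.3445  0.0078] yaw_y 45.5 q [ 0.78  0.46 -0.22  2.09  0.17  0.61  1.23] gap 51.8 F [0.4 0.5 0.4]
shift now [  0.07  -0.02 -14.22] rz 0.0 | if turned first [  0.07  -0.02 -14.22] tilt fix [ 0.0004  0.0016 -0.    ]
```

>>> play_rows(
  moves=[
    [[0,0,-2,0,0,0,3],[0,0,-4,0,0,0,3],[0,0,-4,0,0,0,3],[0,0,-1,0,0,0,3],[0,0,0,0,0,0.16,3],[0,0,0,0,0,0.16,3],[0,0,0,0,0,0.16,3],[0,0,0,0,0,0.16,3],[0,0,0,0,0,0.16,3],[0,0,0,0,0,0.05,3],[0,0,0,0,0,0,3],[0,0,0,0,0,0,3]],
  ],
)

```text
time_s: 7.42
position: [0.3888, -0.3422, 0.1151]
orientation: [[0.082, 0.997, -0.006], [0.997, -0.082, 0.004], [0.004, -0.007, -1.0]]
ft_force: [-0.3, 0.6, -0.9]
finger_gap: 0.553
```

```bash
python3 -c "
from h import *
go(.549,-.3247,.12,-4.4);shot('wrist','w3')"
```

```text
t 7.42 p [ 0.3888 -0.3422  0.1151] yaw_y -4.7 q [ 0.69  0.29 -0.1   2.03  0.04  0.83  0.48] gap 52.0 F [-0.3  0.6 -0.9]
shift now [ 3.06 15.82 -0.58] rz -0.005 | if turned first [ 2.98 15.84 -0.58] tilt fix [-0.0066 -0.0038  0.    ]
```

View pics/w3.png

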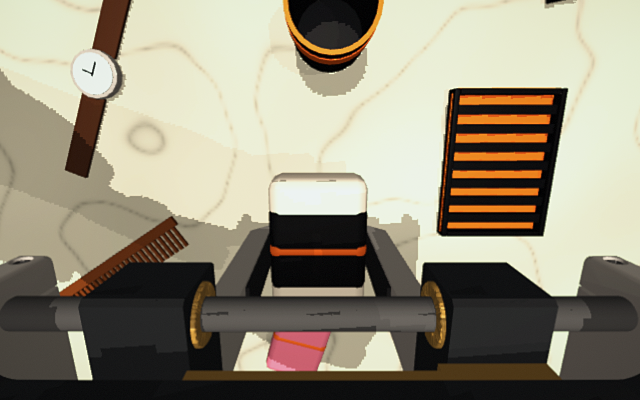

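```bash
python3 -c "
import cv2
a=cv2.imread('pics/w3.png')
cv2.imwrite('pics/w3a.png',cv2.resize(a[75:250,425:580],None,fx=3.4,fy=3.4,interpolation=cv2.INTER_CUBIC))"
```

```text
(no output)
```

View pics/w3a.png

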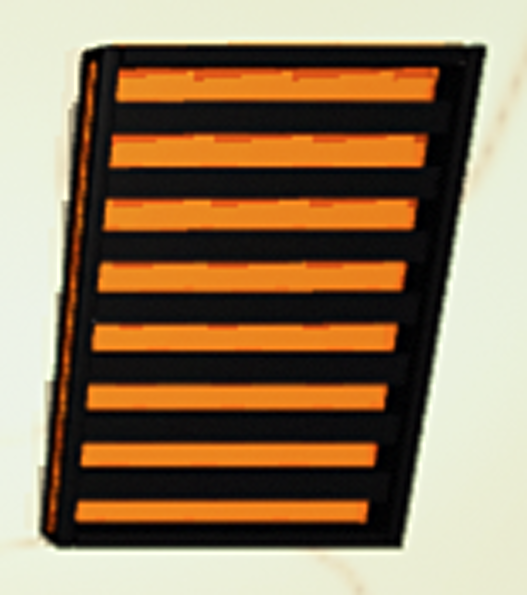

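```bash
cat >> h.py <<'E'
def rectw(n,p,z,i):
    w=ray('w',p,z,i)[:,:2]; c=w.mean(0)
    e=[w[(k+1)%4]-w[k] for k in range(4)]
    u=(e[0]-e[2])/2; v=(e[1]-e[3])/2
    print(n,c.round(4),'sides',np.linalg.norm(u).round(4),np.linalg.norm(v).round(4),'angU',np.degrees(np.arctan2(u[1],u[0])).round(1),'angV',np.degrees(np.arctan2(v[1],v[0])).round(1))
E
python3 -c "
from h import *
i=load('w3')
A=lambda p:(np.array(p,float)+.5)/3.4-.5+[425,75]
rectw('dish',A([(105,46),(486,46),(402,546),(63,546)]),.014,i)
"
```

```text
dish [ 0.5499 -0.3262] sides 0.0918 0.1281 angU -4.7 angV -94.3
```

>>> play_rows(
  moves=[
    [[0.6,4,0,-0.006,-0.004,0,3],[0.6,4,0,0,0,0,3],[0.6,4,0,0,0,0,3],[0.6,3,0,0,0,0,3],[0.5,0.8,0,0,0,0,3],[0,0,3,0,0,0,3],[0,0,2,0,0,0,3],[0,0,0,0,0,0,3],[0,0,0,0,0,0,3]],
  ],
)

```text
time_s: 8.6
position: [0.5505, -0.3271, 0.063]
orientation: [[0.08, 0.997, -0.002], [0.997, -0.08, -0.0], [-0.0, -0.002, -1.0]]
ft_force: [-0.0, 0.9, 0.2]
finger_gap: 0.552
```

```bash
python3 -c "
from h import *
go(.5495,-.3265,.02,-4.5)"
```

```text
t 8.6 p [ 0.5505 -0.3271  0.063 ] yaw_y -4.6 q [ 0.52  0.52 -0.12  1.79  0.08  0.83  0.29] gap 51.9 F [-0.   0.9  0.2]
shift now [ 0.05 -0.1   4.3 ] rz -0.001 | if turned first [ 0.05 -0.1   4.3 ] tilt fix [-0.0017  0.0004  0.    ]
```

>>> play_rows(
  moves=[
    [[0.05,-0.1,1.5,0,0,0,3],[0,0,1.5,0,0,0,3],[0,0,0.6,0,0,0,3],[0,0,0.3,0,0,0,3],[0,0,0,0,0,0,3],[0,0,0,0,0,0,3]],
  ],
)

```text
time_s: 9.35
position: [0.5499, -0.3271, 0.0227]
orientation: [[0.08, 0.997, -0.0], [0.997, -0.08, -0.001], [-0.001, -0.0, -1.0]]
ft_force: [-0.2, -0.6, -0.3]
finger_gap: 0.555
```

```bash
python3 -c "
from h import *
go(.5495,-.3265,.0188,-4.5); shot('side','s1',(260,120,460,200),4)"
```

```text
t 9.35 p [ 0.5499 -0.3271  0.0227] yaw_y -4.6 q [ 0.52  0.58 -0.11  1.81  0.09  0.76  0.28] gap 52.1 F [-0.2 -0.6 -0.3]
shift now [ 0.06 -0.04  0.39] rz -0.002 | if turned first [ 0.06 -0.04  0.39] tilt fix [-0.0001  0.0012  0.    ]
```

View pics/s1.png

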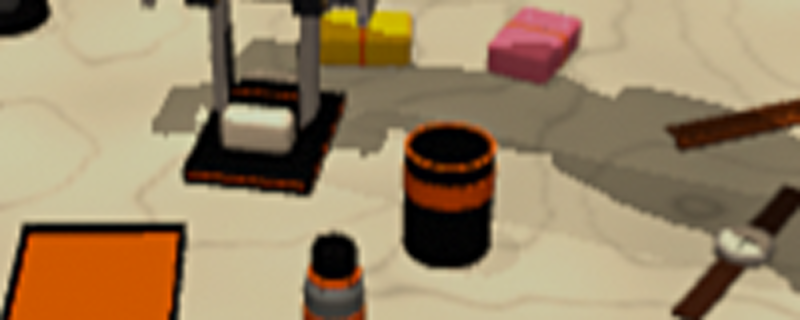

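>>> play_rows(
  moves=[
    [[0,0,0.25,0,0,0,3],[0,0,0.12,0,0,0,3],[0,0,0,0,0,0,3],[0,0,0,0,0,0,3]],
  ],
)

```text
time_s: 9.9
position: [0.5502, -0.3272, 0.0193]
orientation: [[0.08, 0.997, 0.001], [0.997, -0.08, -0.002], [-0.002, 0.001, -1.0]]
ft_force: [0.6, -0.1, -0.8]
finger_gap: 0.55
```

```bash
python3 -c "
from h import *
go(.5495,-.3265,.0188,-4.5)"
```

```text
t 9.9 p [ 0.5502 -0.3272  0.0193] yaw_y -4.6 q [ 0.52  0.58 -0.11  1.82  0.09  0.75  0.28] gap 51.7 F [ 0.6 -0.1 -0.8]
shift now [ 0.07 -0.07  0.05] rz -0.002 | if turned first [ 0.07 -0.07  0.05] tilt fix [ 0.0007  0.0015 -0.    ]
```

Within a millimetre of the slats, so I'll release, lift and look.

>>> play_rows(
  moves=[
    [[0,0,0.05,0,0,0,3],[0,0,0,0,0,0,6.4],[0,0,0,0,0,0,6.4],[0,0,0,0,0,0,6.4],[0,0,-2,0,0,0,6.4],[0,0,-4,0,0,0,6.4],[0,0,-6,0,0,0,9.4],[0,0,-6,0,0,0,9.4],[0,0,0,0,0,0,9.4]],
  ],
)

```text
time_s: 11.02
position: [0.5504, -0.3269, 0.2104]
orientation: [[0.08, 0.997, 0.004], [0.997, -0.08, -0.003], [-0.002, 0.004, -1.0]]
ft_force: [-0.9, -1.2, -0.2]
finger_gap: 0.961
```

```bash
python3 -c "
from h import *
go(.4068,-.2066,.2,-4.5);shot('wrist','w4')"
```

```text
t 11.03 p [ 0.5504 -0.3269  0.2104] yaw_y -4.6 q [ 0.53  0.37 -0.12  1.68  0.05  1.09  0.31] gap 90.3 F [-0.9 -1.2 -0.2]
shift now [ 10.85 -15.28   0.96] rz -0.001 | if turned first [ 10.87 -15.26   0.96] tilt fix [0.0038 0.0024 0.    ]
```

View pics/w4.png

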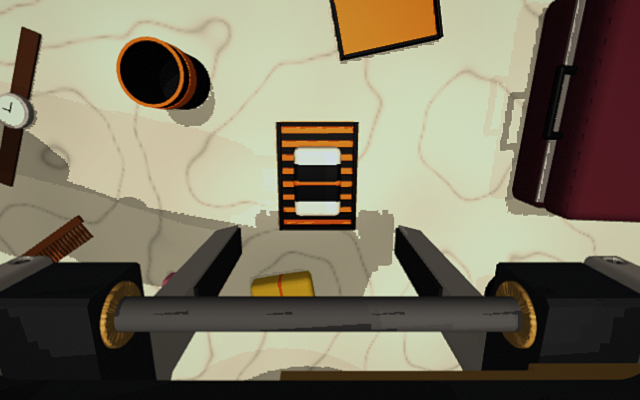

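```bash
python3 -c "
from h import *
i=load('w4')
rectw('dish',[(277,123),(358,123),(356,230),(279,230)],.014,i)
rectw('soap',[(295,148),(341,148),(340,215.5),(295,215.5)],.037,i)
"
```

```text
dish [ 0.5506 -0.3272] sides 0.0931 0.1279 angU -4.7 angV -94.7
soap [ 0.5507 -0.3275] sides 0.0505 0.0762 angU -4.7 angV -95.1
```

>>> play_rows(
  moves=[
    [[2.1,-3,0,0.004,0.002,0,9.4],[2.1,-3,0,0,0,0,9.4],[2.2,-3,0,0,0,0,9.4],[2.2,-3,0,0,0,0,9.4],[2.2,-3.1,0,0,0,0,9.4],[0,0,0,0,0,0,9.4],[0,0,3,0,0,0,9.4],[0,0,3,0,0,0,9.4],[0,0,0,0,0,0,9.4]],
  ],
)

```text
time_s: 12.2
position: [0.3989, -0.2019, 0.1432]
orientation: [[0.08, 0.997, -0.01], [0.997, -0.08, 0.004], [0.003, -0.011, -1.0]]
ft_force: [0.1, -0.7, 1.2]
finger_gap: 0.998
```

```bash
python3 -c "
from h import *
go(.4068,-.2066,.045,-4.5);shot('wrist','w5')"
```

```text
t 12.2 p [ 0.3989 -0.2019  0.1432] yaw_y -4.6 q [ 0.49  0.14 -0.18  2.14  0.03  0.87  0.21] gap 93.8 F [ 0.1 -0.7  1.2]
shift now [-0.43  0.93  9.81] rz -0.001 | if turned first [-0.43  0.93  9.81] tilt fix [-0.0107 -0.003   0.    ]
```

View pics/w5.png

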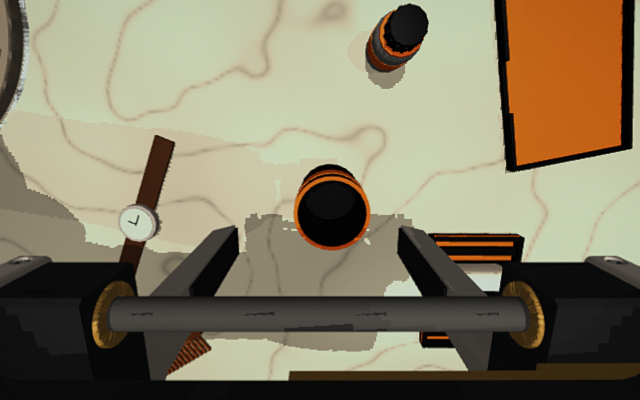

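```bash
python3 -c "
from h import *
i=load('w5')
print(ray('w',[(332,213.5),(294,213.5),(370,213.5)],.08,i))"
```

```text
[[ 0.40881107 -0.2060993   0.08      ]
 [ 0.37919974 -0.20379288  0.08      ]
 [ 0.43835042 -0.20840154  0.08      ]]
```

>>> play_rows(
  moves=[
    [[-0.4,0.9,0,-0.01,-0.003,0,9.4],[0,0,3,0,0,0,9.4],[0,0,3,0,0,0,9.4],[0,0,0,0,0,0,9.4]],
  ],
)

```text
time_s: 12.75
position: [0.4138, -0.2098, 0.0872]
orientation: [[0.081, 0.997, 0.009], [0.997, -0.081, -0.004], [-0.003, 0.009, -1.0]]
ft_force: [-0.8, 0.5, -0.2]
finger_gap: 1.002
```

```bash
python3 -c "
from h import *
go(.4068,-.2066,.045,-4.5)"
```

```text
t 12.75 p [ 0.4138 -0.2098  0.0872] yaw_y -4.6 q [ 0.49  0.24 -0.18  2.17  0.07  0.72  0.19] gap 94.1 F [-0.8  0.5 -0.2]
shift now [ 0.27 -0.77  4.22] rz -0.002 | if turned first [ 0.27 -0.77  4.22] tilt fix [0.0094 0.0033 0.    ]
```

>>> play_rows(
  moves=[
    [[0.3,-0.6,0,0.008,0.003,0,9.4],[0,0,1.4,0,0,0,9.4],[0,0,1.4,0,0,0,9.4],[0,0,1.2,0,0,0,9.4],[0,0,0,0,0,0,9.4]],
  ],
)

```text
time_s: 13.38
position: [0.41, -0.2071, 0.0476]
orientation: [[0.081, 0.997, 0.005], [0.997, -0.081, -0.002], [-0.002, 0.005, -1.0]]
ft_force: [0.7, -0.6, 0.1]
finger_gap: 1.005
```

```bash
python3 -c "
from h import *
go(.408,-.2063,.045,-4.5)"
```

```text
t 13.38 p [ 0.41   -0.2071  0.0476] yaw_y -4.6 q [ 0.47  0.31 -0.17  2.21  0.09  0.63  0.16] gap 94.5 F [ 0.7 -0.6  0.1]
shift now [ 0.06 -0.2   0.25] rz -0.002 | if turned first [ 0.06 -0.2   0.25] tilt fix [0.005  0.0015 0.    ]
```

>>> play_rows(
  moves=[
    [[0.1,-0.2,0.25,0.005,0.002,0,9.4],[0,0,0,0,0,0,9.4],[0,0,0,0,0,0,4],[0,0,0,0,0,0,4],[0,0,0,0,0,0,4],[0,0,0,0,0,0,4],[0,0,0,0,0,0,4],[0,0,0,0,0,0,4]],
  ],
)

```text
time_s: 14.38
position: [0.4085, -0.2061, 0.0456]
orientation: [[0.081, 0.997, 0.001], [0.997, -0.081, 0.0], [0.0, 0.001, -1.0]]
ft_force: [0.2, -0.9, -0.5]
finger_gap: 0.627
```

```bash
python3 -c "
from h import *
go(.643,.1,.17,-4.5)"
```

```text
t 14.38 p [ 0.4085 -0.2061  0.0456] yaw_y -4.6 q [ 0.47  0.31 -0.17  2.21  0.09  0.63  0.16] gap 58.9 F [ 0.2 -0.9 -0.5]
shift now [ 32.4   20.91 -12.42] rz -0.002 | if turned first [ 32.36  20.99 -12.42] tilt fix [ 0.0008 -0.0002  0.    ]
```

>>> play_rows(
  moves=[
    [[0,0,-2,0,0,0,4],[0,0,-4,0,0,0,4],[0,0,-4,0,0,0,4],[0,0,-2.4,0,0,0,4],[0,0,0,0,0,0,4],[2.5,1.6,0,0,0,0,4],[4,2.6,0,0,0,0,4],[4,2.6,0,0,0,0,4],[4,2.6,0,0,0,0,4],[4,2.6,0,0,0,0,4],[4,2.6,0,0,0,0,4],[3,2,0,0,0,0,4],[2,1.3,0,0,0,0,4],[0,0,0,0,0,0,4],[0,0,0,0,0,0,4]],
  ],
)

```text
time_s: 16.25
position: [0.6089, 0.0615, 0.158]
orientation: [[0.083, 0.996, -0.016], [0.997, -0.083, 0.002], [0.001, -0.016, -1.0]]
ft_force: [-0.1, -0.5, -1.1]
finger_gap: 0.624
```

```bash
python3 -c "
from h import *
go(.643,.1,.17,-4.5); shot('wrist','w6')"
```

```text
t 16.25 p [0.6089 0.0615 0.158 ] yaw_y -4.8 q [ 0.06  0.4  -0.34  1.77  0.15  1.01 -0.41] gap 58.7 F [-0.1 -0.5 -1.1]
shift now [ 4.13  3.06 -1.24] rz -0.005 | if turned first [ 4.11  3.08 -1.24] tilt fix [-0.0159 -0.0011 -0.    ]
```

View pics/w6.png

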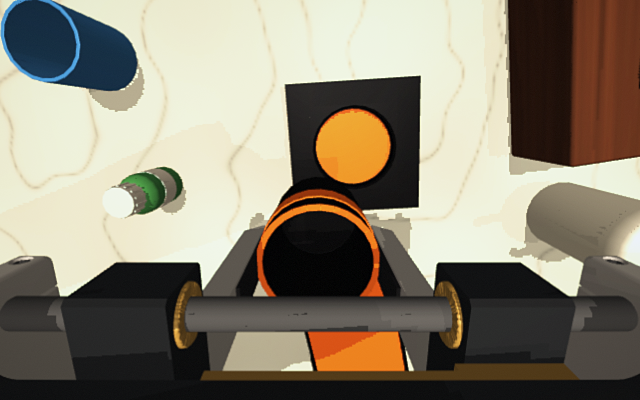

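```bash
python3 -c "
from h import *
i=load('w6')
w=ray('w',[(285.5,85),(420,76.5),(419.5,207)],.026,i); print(w,(w[0]+w[2])/2, np.linalg.norm(w[0]-w[1]),np.linalg.norm(w[2]-w[1]))
# well rim projected circle & floor circle
c=(w[0]+w[2])/2
t=np.linspace(0,2*np.pi,9)[:-1]
for z in (.026,.010): print(z,proj('w',np.c_[c[0]+.038*np.cos(t),c[1]+.038*np.sin(t),0*t+z],i).round(0).tolist())
print(ray('w',[(319,255)],.08+.158-.0456,i))
"
```

```text
[[0.58543297 0.16247061 0.026     ]
 [0.70763599 0.15928872 0.026     ]
 [0.705914   0.03678185 0.026     ]] [0.64567349 0.09962623 0.026     ] 0.12224443804991621 0.12251897492399055
0.026 [[395.0, 145.0], [382.0, 117.0], [353.0, 107.0], [325.0, 122.0], [316.0, 152.0], [329.0, 178.0], [357.0, 187.0], [385.0, 174.0]]
0.01 [[392.0, 144.0], [380.0, 117.0], [351.0, 108.0], [325.0, 122.0], [316.0, 150.0], [329.0, 176.0], [356.0, 184.0], [382.0, 171.0]]
[[0.61008265 0.06555651 0.1924    ]]
```

>>> play_rows(
  moves=[
    [[1.4,1.2,-0.4,-0.016,-0.001,0,4],[1.4,1.2,-0.4,0,0,0,4],[1.3,0.8,0,0,0,0,4],[0,0,0,0,0,0,4],[0,0,0,0,0,0,4]],
  ],
)

```text
time_s: 16.92
position: [0.6468, 0.1014, 0.1668]
orientation: [[0.085, 0.996, 0.002], [0.996, -0.085, -0.0], [0.0, 0.002, -1.0]]
ft_force: [-0.5, 0.2, -1.0]
finger_gap: 0.626
```

```bash
python3 -c "
from h import *
go(.6445,.0997,.0556,-4.5)"
```

```text
t 16.93 p [0.6468 0.1014 0.1668] yaw_y -4.9 q [-0.    0.45 -0.34  1.67  0.17  1.05 -0.48] gap 58.8 F [-0.5  0.2 -1. ]
shift now [-0.19 -0.23 11.12] rz -0.006 | if turned first [-0.19 -0.24 11.12] tilt fix [ 0.0022 -0.0001 -0.    ]
```

>>> play_rows(
  moves=[
    [[-0.2,-0.2,2,0.002,0,0,4],[0,0,3,0,0,0,4],[0,0,2,0,0,0,4],[0,0,0,0,0,0,4],[0,0,0,0,0,0,4]],
  ],
)

```text
time_s: 17.55
position: [0.6421, 0.0966, 0.0909]
orientation: [[0.087, 0.996, -0.003], [0.996, -0.087, -0.001], [-0.002, -0.003, -1.0]]
ft_force: [0.2, -0.3, -0.7]
finger_gap: 0.625
```

```bash
python3 -c "
from h import *
go(.6445,.0997,.0556,-4.5); shot('wrist','w7'); shot('side','s7',(180,140,380,290),4)"
```

```text
t 17.55 p [0.6421 0.0966 0.0909] yaw_y -5.0 q [-0.01  0.52 -0.32  1.74  0.2   0.91 -0.5 ] gap 58.8 F [ 0.2 -0.3 -0.7]
shift now [0.34 0.23 3.53] rz -0.008 | if turned first [0.34 0.23 3.53] tilt fix [-0.0029  0.0016 -0.    ]
```

View pics/w7.png

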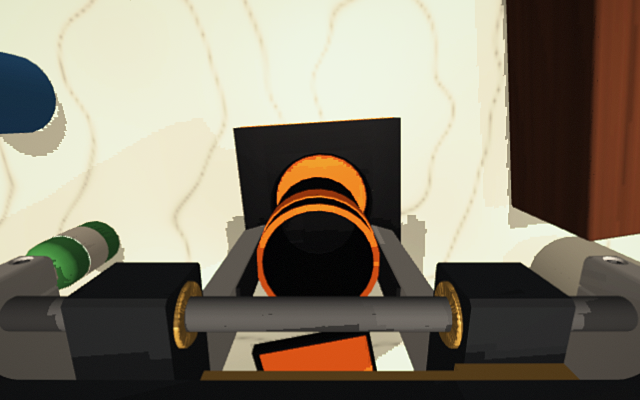

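View pics/s7.png

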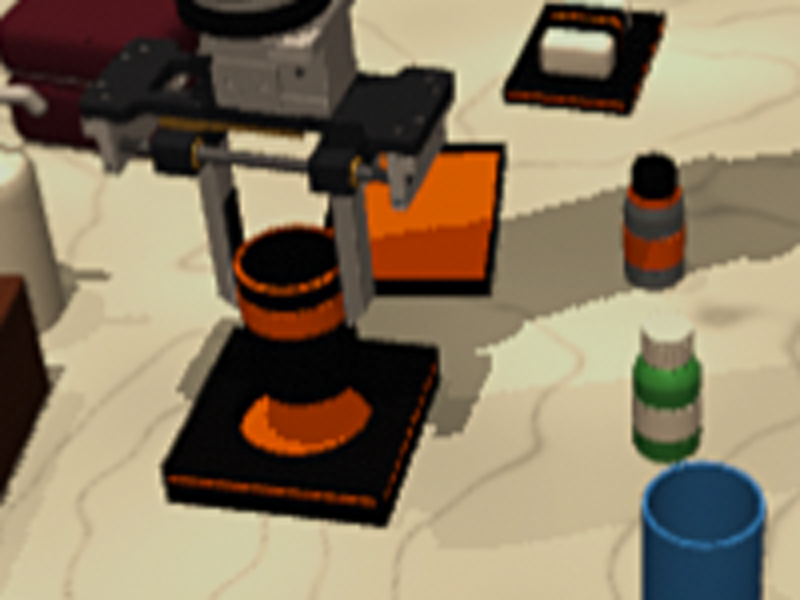

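```bash
python3 -c "
from h import *
i=load('w7')
w=ray('w',[(234,128.5),(400,118)],.026,i); d=w[1]-w[0]; m=w.mean(0); n=np.array([d[1],-d[0],0])/np.linalg.norm(d)
print(w, np.linalg.norm(d), m+.062*n)
"
```

```text
[[0.5853419  0.16298947 0.026     ]
 [0.70768194 0.1597543  0.026     ]] 0.12238280875242794 [0.64487297 0.09939355 0.026     ]
```

Consistent: the well centre is (0.6449, 0.0994). I'll go down.

>>> play_rows(
  moves=[
    [[0.3,0.25,1,-0.003,0,0,4],[0,0,0,0,0,0,4],[0,0,1,0,0,0,4],[0,0,0.8,0,0,0,4],[0,0,0.3,0,0,0,4],[0,0,0,0,0,0,4],[0,0,0,0,0,0,4]],
  ],
)

```text
time_s: 18.52
position: [0.6458, 0.0998, 0.0591]
orientation: [[0.087, 0.996, 0.002], [0.996, -0.087, -0.001], [-0.001, 0.002, -1.0]]
ft_force: [0.8, -0.7, -0.1]
finger_gap: 0.624
```

```bash
python3 -c "
from h import *
go(.6447,.0995,.0556,-5)"
```

```text
t 18.52 p [0.6458 0.0998 0.0591] yaw_y -5.0 q [-0.02  0.56 -0.31  1.76  0.22  0.86 -0.52] gap 58.6 F [ 0.8 -0.7 -0.1]
shift now [-0.04 -0.11  0.35] rz 0.0 | if turned first [-0.04 -0.11  0.35] tilt fix [0.0025 0.0011 0.    ]
```

>>> play_rows(
  moves=[
    [[0,-0.1,0.2,0.002,0,0,4],[0,0,0.12,0,0,0,4],[0,0,0,0,0,0,4],[0,0,0,0,0,0,4]],
  ],
)

```text
time_s: 19.02
position: [0.6451, 0.0999, 0.0562]
orientation: [[0.087, 0.996, 0.001], [0.996, -0.087, -0.001], [-0.001, 0.001, -1.0]]
ft_force: [0.3, 0.2, -1.0]
finger_gap: 0.626
```

```bash
python3 -c "
from h import *
go(.6447,.0995,.0556,-5)"
```

```text
t 19.02 p [0.6451 0.0999 0.0562] yaw_y -5.0 q [-0.02  0.56 -0.31  1.76  0.22  0.85 -0.52] gap 58.8 F [ 0.3  0.2 -1. ]
shift now [-0.04 -0.03  0.06] rz 0.0 | if turned first [-0.04 -0.03  0.06] tilt fix [ 0.0011  0.001  -0.    ]
```

>>> play_rows(
  moves=[
    [[0,0,0.06,0,0,0,4],[0,0,0,0,0,0,4],[0,0,0,0,0,0,8.4],[0,0,0,0,0,0,8.4],[0,0,0,0,0,0,8.4],[0,0,0,0,0,0,8.4],[0,0,-2,0,0,0,8.4],[0,0,-4,0,0,0,8.4],[0,0,-5,0,0,0,8.4],[0,0,-3,0,0,0,8.4],[0,0,0,0,0,0,8.4]],
  ],
)

```text
time_s: 20.4
position: [0.6453, 0.1006, 0.2061]
orientation: [[0.086, 0.996, 0.004], [0.996, -0.086, 0.0], [0.0, 0.004, -1.0]]
ft_force: [-0.5, -0.8, -0.3]
finger_gap: 0.89
```

```bash
python3 -c "
from h import *
go(.4673,-.0775,.2,-5); shot('wrist','w8')"
```

```text
t 20.4 p [0.6453 0.1006 0.2061] yaw_y -4.9 q [ 0.01  0.41 -0.34  1.64  0.15  1.11 -0.47] gap 83.6 F [-0.5 -0.8 -0.3]
shift now [-19.28 -16.2    0.53] rz 0.001 | if turned first [-19.29 -16.18   0.53] tilt fix [ 0.0043 -0.0004 -0.    ]
```

View pics/w8.png

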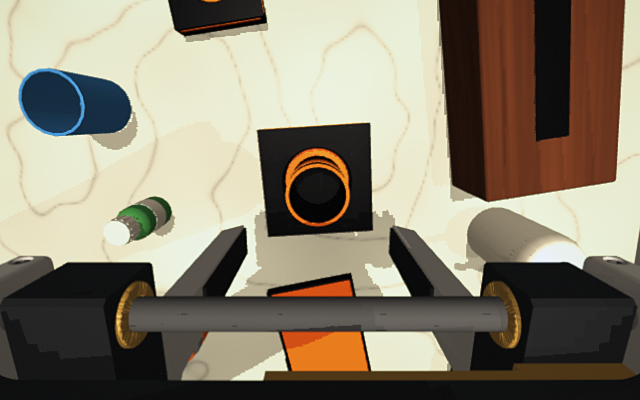

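>>> play_rows(
  moves=[
    [[-3,-2.4,0,0.004,0,0,7.5],[-4,-3.4,0,0,0,0,7.5],[-4,-3.4,0,0,0,0,7.5],[-4,-3.4,0,0,0,0,7.5],[-3.3,-2.7,0,0,0,0,7.5],[0,0,0,0,0,0,7.5],[0,0,2.5,0,0,0,7.5],[0,0,2.5,0,0,0,7.5],[0,0,0,0,0,0,7.5],[0,0,0,0,0,0,7.5]],
  ],
)

```text
time_s: 21.7
position: [0.4679, -0.0717, 0.1497]
orientation: [[0.085, 0.996, -0.009], [0.996, -0.085, 0.002], [0.001, -0.009, -1.0]]
ft_force: [-0.0, -0.4, 0.4]
finger_gap: 0.796
```

```bash
python3 -c "
from h import *
go(.4673,-.0775,.026,-5); shot('wrist','w9')"
```

```text
t 21.7 p [ 0.4679 -0.0717  0.1497] yaw_y -4.9 q [ 0.29  0.18 -0.3   2.08  0.07  0.9  -0.13] gap 74.8 F [-0.  -0.4  0.4]
shift now [-0.59  0.11 12.37] rz 0.002 | if turned first [-0.59  0.11 12.37] tilt fix [-0.0093 -0.001   0.    ]
```

View pics/w9.png

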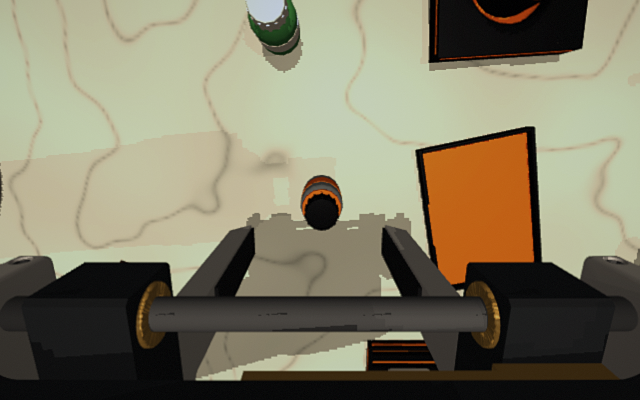

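```bash
python3 -c "
from h import *
i=load('w9')
print(ray('w',[(322,211.5)],.084,i))"
```

```text
[[ 0.47016696 -0.07452041  0.084     ]]
```

>>> play_rows(
  moves=[
    [[-0.5,0.1,2,-0.009,0,0,7.5],[0,0,2,0,0,0,7.5],[0,0,0,0,0,0,7.5],[0,0,0,0,0,0,7.5]],
  ],
)

```text
time_s: 22.25
position: [0.471, -0.0765, 0.1125]
orientation: [[0.084, 0.996, 0.005], [0.996, -0.084, 0.0], [0.001, 0.005, -1.0]]
ft_force: [-0.5, 0.8, 0.5]
finger_gap: 0.8
```

```bash
python3 -c "
from h import *
go(.4673,-.0775,.026,-5)"
```

```text
t 22.25 p [ 0.471  -0.0765  0.1125] yaw_y -4.8 q [ 0.29  0.23 -0.29  2.12  0.09  0.8  -0.15] gap 75.2 F [-0.5  0.8  0.5]
shift now [-0.14 -0.4   8.65] rz 0.003 | if turned first [-0.14 -0.4   8.65] tilt fix [ 0.0051 -0.0008  0.    ]
```

>>> play_rows(
  moves=[
    [[0,-0.2,1.5,0.005,0,0,7.5],[0,0,2,0,0,0,7.5],[0,0,2,0,0,0,7.5],[0,0,1.2,0,0,0,7.5],[0,0,0,0,0,0,7.5],[0,0,0,0,0,0,7.5]],
  ],
)

```text
time_s: 23.0
position: [0.4703, -0.0763, 0.0441]
orientation: [[0.084, 0.996, 0.003], [0.996, -0.084, 0.0], [0.001, 0.003, -1.0]]
ft_force: [0.3, -0.4, -0.5]
finger_gap: 0.801
```

```bash
python3 -c "
from h import *
go(.469,-.0765,.026,-5); shot('wrist','w10')"
```

```text
t 23.0 p [ 0.4703 -0.0763  0.0441] yaw_y -4.8 q [ 0.26  0.34 -0.27  2.17  0.15  0.65 -0.2 ] gap 75.3 F [ 0.3 -0.4 -0.5]
shift now [-0.04 -0.14  1.81] rz 0.003 | if turned first [-0.04 -0.14  1.81] tilt fix [ 0.0028 -0.0006 -0.    ]
```

View pics/w10.png

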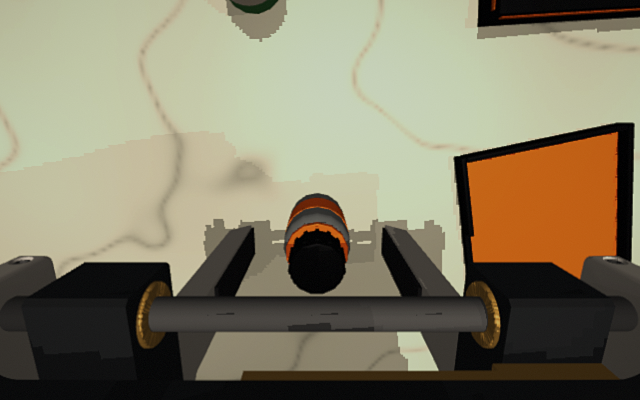

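>>> play_rows(
  moves=[
    [[0,-0.1,1,0.003,0,0,7.5],[0,0,0.8,0,0,0,7.5],[0,0,0,0,0,0,7.5],[0,0,0,0,0,0,2],[0,0,0,0,0,0,2],[0,0,0,0,0,0,2],[0,0,0,0,0,0,2],[0,0,0,0,0,0,2],[0,0,0,0,0,0,2]],
  ],
)

```text
time_s: 24.18
position: [0.4701, -0.0764, 0.026]
orientation: [[0.084, 0.996, 0.002], [0.996, -0.084, 0.0], [0.0, 0.002, -1.0]]
ft_force: [0.2, -0.5, -0.9]
finger_gap: 0.397
```

```bash
python3 -c "
from h import *
go(.5554,.3175,.15,-5)"
```

```text
t 24.18 p [ 0.4701 -0.0764  0.026 ] yaw_y -4.8 q [ 0.25  0.38 -0.26  2.18  0.17  0.61 -0.22] gap 37.3 F [ 0.2 -0.5 -0.9]
shift now [ 39.97   5.21 -12.38] rz 0.003 | if turned first [ 39.98   5.09 -12.38] tilt fix [ 0.0017 -0.0003 -0.    ]
```

>>> play_rows(
  moves=[
    [[0,0,-2,0,0,0,2],[0,0,-4,0,0,0,2],[0,0,-4,0,0,0,2],[0,0,-3,0,0,0,2],[0,0,0,0,0,0,2],[2,0.3,0,0,0,0,2],[4,0.5,0,0,0,0,2],[4,0.5,0,0,0,0,2],[4,0.5,0,0,0,0,2],[4,0.5,0,0,0,0,2],[4,0.5,0,0,0,0,2],[4,0.5,0,0,0,0,2],[4,0.5,0,0,0,0,2],[3,0.5,0,0,0,0,2],[1,0,0,0,0,0,2],[0,0,0,0,0,0,2],[0,0,0,0,0,0,2]],
  ],
)

```text
time_s: 26.3
position: [0.5378, 0.2653, 0.1471]
orientation: [[0.088, 0.996, -0.013], [0.996, -0.088, -0.003], [-0.005, -0.013, -1.0]]
ft_force: [-0.1, -0.2, -1.4]
finger_gap: 0.396
```

```bash
python3 -c "
from h import *
go(.5554,.3175,.15,-5); shot('wrist','w11')"
```

```text
t 26.3 p [0.5378 0.2653 0.1471] yaw_y -5.0 q [-0.21  0.41 -0.45  1.8   0.2   0.99 -0.83] gap 37.2 F [-0.1 -0.2 -1.4]
shift now [ 5.35  1.29 -0.33] rz -0.001 | if turned first [ 5.35  1.3  -0.33] tilt fix [-0.0128  0.0046  0.    ]
```

View pics/w11.png

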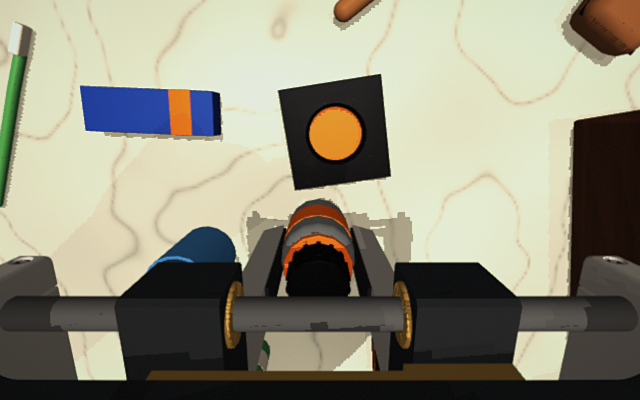

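```bash
python3 -c "
from h import *
i=load('w11')
rectw('bst',[(278,90),(381,74),(390,177),(296,190)],.026,i)
a=cv2.imread('pics/w11.png')
cv2.imwrite('pics/w11a.png',cv2.resize(a[70:150,70:230],None,fx=5,fy=5,interpolation=cv2.INTER_CUBIC))"
```

```text
bst [0.5575 0.3177] sides 0.0904 0.0917 angU 3.2 angV -86.6
```

View pics/w11a.png

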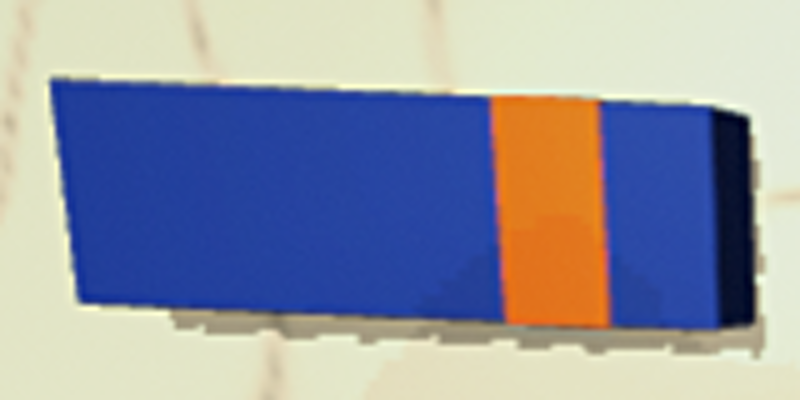

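```bash
python3 -c "
from h import *
i=load('w11')
A=lambda p:(np.array(p,float)+.5)/5-.5+[70,70]
rectw('kit',A([(50,78),(711,105),(720,328),(80,302)]),.024,i)
go(.5568,.3175,.15,-5)"
```

```text
kit [0.3885 0.3542] sides 0.1188 0.0392 angU -7.4 angV -97.2
t 26.35 p [0.5378 0.2652 0.1471] yaw_y -5.0 q [-0.21  0.41 -0.45  1.8   0.2   0.99 -0.83] gap 37.4 F [ 0.5  0.5 -0.8]
shift now [ 5.37  1.43 -0.33] rz -0.001 | if turned first [ 5.37  1.43 -0.33] tilt fix [-0.0127  0.0046 -0.    ]
```

>>> play_rows(
  moves=[
    [[1.8,0.5,0,-0.013,0.004,0,2],[1.8,0.5,0,0,0,0,2],[1.8,0.4,0,0,0,0,2],[0,0,0,0,0,0,2],[0,0,2.5,0,0,0,2],[0,0,2.5,0,0,0,2],[0,0,0,0,0,0,2],[0,0,0,0,0,0,2]],
  ],
)

```text
time_s: 27.35
position: [0.559, 0.3218, 0.0972]
orientation: [[0.089, 0.996, 0.003], [0.996, -0.089, 0.0], [0.0, 0.003, -1.0]]
ft_force: [0.1, 0.1, -0.4]
finger_gap: 0.394
```

```bash
python3 -c "
from h import *
go(.5568,.3175,.036,-5); shot('wrist','w12'); shot('side','s12',(200,170,400,320),4)"
```

```text
t 27.35 p [0.559  0.3218 0.0972] yaw_y -5.1 q [-0.3   0.52 -0.43  1.75  0.26  0.93 -0.93] gap 37.0 F [ 0.1  0.1 -0.4]
shift now [-0.45 -0.2   6.12] rz -0.002 | if turned first [-0.45 -0.2   6.12] tilt fix [ 0.0028 -0.0004  0.    ]
```

View pics/w12.png

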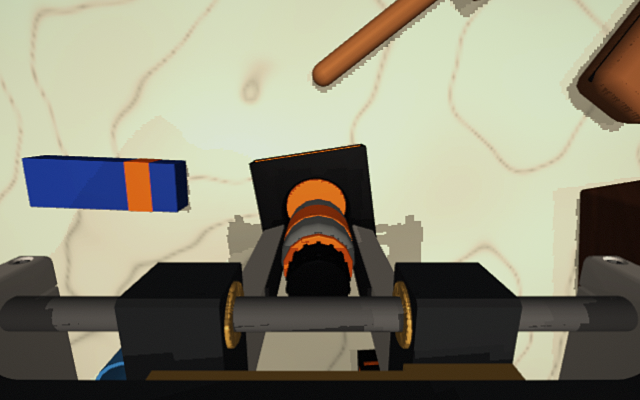

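View pics/s12.png

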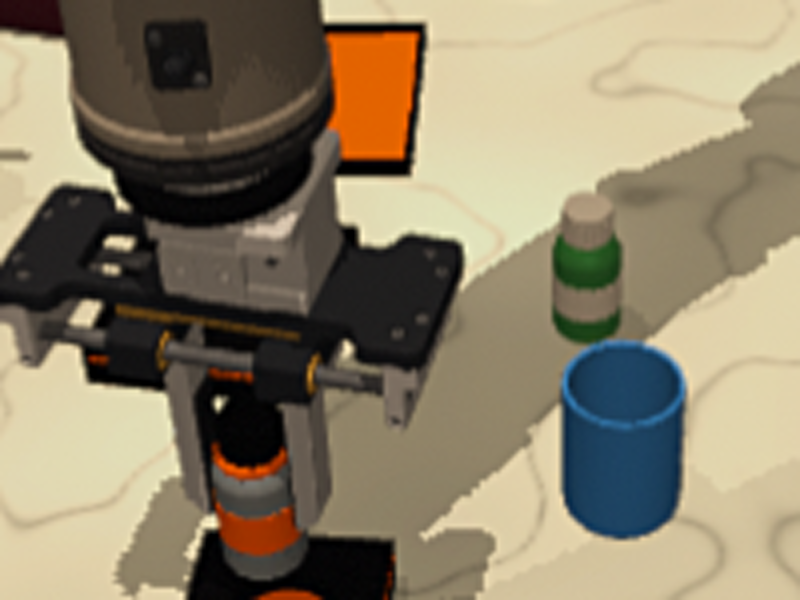

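```bash
python3 -c "
from h import *
i=load('w12')
w=ray('w',[(251,162.5),(365.5,147)],.026,i); d=w[1]-w[0]; m=w.mean(0); n=np.array([d[1],-d[0],0])/np.linalg.norm(d)
print(w, np.linalg.norm(d), m+.046*n)
"
```

```text
[[0.51053567 0.36166244 0.026     ]
 [0.59975709 0.36557352 0.026     ]] 0.0893071049174519 [0.55716089 0.31766211 0.026     ]
```

Same centre again, (0.557, 0.3176). I'll go down onto it.

>>> play_rows(
  moves=[
    [[-0.45,-0.2,1,0.003,0,0,2],[0,0,1,0,0,0,2],[0,0,0,0,0,0,2],[0,0,0,0,0,0,2]],
  ],
)

```text
time_s: 27.95
position: [0.5571, 0.317, 0.077]
orientation: [[0.089, 0.996, 0.001], [0.996, -0.089, 0.001], [0.001, 0.001, -1.0]]
ft_force: [-0.0, 0.0, -0.7]
finger_gap: 0.387
```

```bash
python3 -c "
from h import *
go(.557,.3176,.036,-5)"
```

```text
t 27.95 p [0.5571 0.317  0.077 ] yaw_y -5.1 q [-0.3   0.54 -0.42  1.77  0.27  0.89 -0.93] gap 36.4 F [-0.   0.  -0.7]
shift now [ 0.05 -0.02  4.1 ] rz -0.002 | if turned first [ 0.05 -0.02  4.1 ] tilt fix [ 0.0012 -0.0012  0.    ]
```

>>> play_rows(
  moves=[
    [[0,0,1.2,0,0,0,2],[0,0,1.2,0,0,0,2],[0,0,0.8,0,0,0,2],[0,0,0.4,0,0,0,2],[0,0,0,0,0,0,2],[0,0,0,0,0,0,2]],
  ],
)

```text
time_s: 28.7
position: [0.557, 0.3173, 0.0381]
orientation: [[0.089, 0.996, 0.001], [0.996, -0.089, 0.001], [0.001, 0.001, -1.0]]
ft_force: [-0.9, 0.2, -1.5]
finger_gap: 0.394
```

```bash
python3 -c "
from h import *
go(.557,.3176,.036,-5)"
```

```text
t 28.7 p [0.557  0.3173 0.0381] yaw_y -5.1 q [-0.31  0.59 -0.41  1.79  0.3   0.82 -0.96] gap 37.0 F [-0.9  0.2 -1.5]
shift now [ 0.03 -0.    0.21] rz -0.002 | if turned first [ 0.03 -0.    0.21] tilt fix [ 0.0008 -0.001   0.    ]
```

>>> play_rows(
  moves=[
    [[0,0,0.15,0,0,0,2],[0,0,0.05,0,0,0,2],[0,0,0,0,0,0,2],[0,0,0,0,0,0,6],[0,0,0,0,0,0,6],[0,0,0,0,0,0,6],[0,0,0,0,0,0,6],[0,0,-2,0,0,0,7.5],[0,0,-4,0,0,0,7.5],[0,0,-5,0,0,0,7.5],[0,0,-5,0,0,0,7.5],[0,0,0,0,0,0,7.5]],
  ],
)

```text
time_s: 30.2
position: [0.557, 0.318, 0.2078]
orientation: [[0.088, 0.996, 0.004], [0.996, -0.088, 0.004], [0.004, 0.004, -1.0]]
ft_force: [-0.5, 0.2, 0.2]
finger_gap: 0.801
```

```bash
python3 -c "
from h import *
go(.3883,.354,.2,83); shot('wrist','w13')"
```

```text
t 30.2 p [0.557  0.318  0.2078] yaw_y -5.1 q [-0.27  0.4  -0.46  1.66  0.2   1.12 -0.87] gap 75.3 F [-0.5  0.2  0.2]
shift now [  2.1  -17.12   0.72] rz -1.537 | if turned first [17.18  1.51  0.85] tilt fix [ 0.0037 -0.0039 -0.    ]
```

View pics/w13.png

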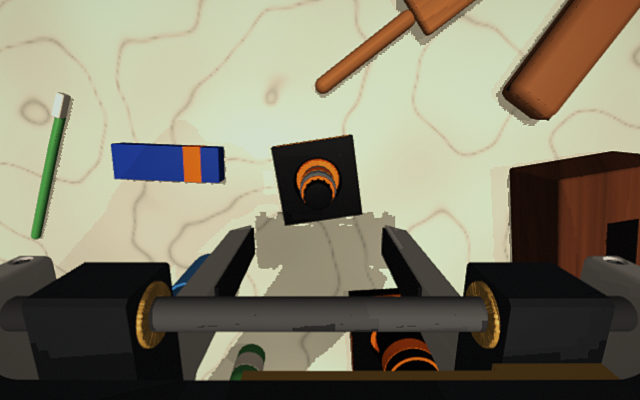

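>>> play_rows(
  moves=[
    [[0,0,0,0,0,-0.155,7.5],[0,0,0,0,0,-0.155,7.5],[0,0,0,0,0,-0.155,7.5],[0,0,0,0,0,-0.155,7.5],[0,0,0,0,0,-0.155,7.5],[0,0,0,0,0,-0.155,7.5],[0,0,0,0,0,-0.155,7.5],[0,0,0,0,0,-0.155,7.5],[0,0,0,0,0,-0.15,7.5],[0,0,0,0,0,-0.1,7.5],[0,0,0,0,0,0,7.5],[0,0,0,0,0,0,7.5]],
  ],
)

```text
time_s: 31.75
position: [0.5508, 0.3139, 0.2004]
orientation: [[-0.993, 0.121, -0.009], [0.121, 0.993, -0.004], [0.009, -0.005, -1.0]]
ft_force: [0.4, -0.3, 0.4]
finger_gap: 0.797
```

```bash
python3 -c "
from h import *
go(.3883,.354,.15,83)"
```

```text
t 31.75 p [0.5508 0.3139 0.2004] yaw_y 83.1 q [-0.05  0.47 -0.77  1.66  0.35  1.16  0.54] gap 74.9 F [ 0.4 -0.3  0.4]
shift now [16.57  2.05  5.17] rz 0.001 | if turned first [16.57  2.03  5.17] tilt fix [-0.0055 -0.0089 -0.    ]
```

>>> play_rows(
  moves=[
    [[3.3,0.4,0,-0.005,-0.009,0,7.5],[3.3,0.4,0,0,0,0,7.5],[3.3,0.4,0,0,0,0,7.5],[3.3,0.4,0,0,0,0,7.5],[2.5,0.4,0,0,0,0,7.5],[0,0,2,0,0,0,7.5],[0,0,2.5,0,0,0,7.5],[0,0,0,0,0,0,7.5],[0,0,0,0,0,0,7.5]],
  ],
)

```text
time_s: 32.88
position: [0.3942, 0.3536, 0.1529]
orientation: [[-0.991, 0.136, 0.0], [0.136, 0.991, -0.001], [-0.001, -0.001, -1.0]]
ft_force: [-0.4, -0.3, 0.1]
finger_gap: 0.799
```

```bash
python3 -c "
from h import *
go(.3883,.354,.15,83); shot('wrist','w14')"
```

```text
t 32.88 p [0.3942 0.3536 0.1529] yaw_y 82.2 q [-0.16  0.36 -0.84  1.94  0.32  0.98  0.29] gap 75.1 F [-0.4 -0.3  0.1]
shift now [ 0.59 -0.04  0.29] rz -0.014 | if turned first [ 0.59 -0.04  0.29] tilt fix [-0.001   0.0006  0.    ]
```

View pics/w14.png

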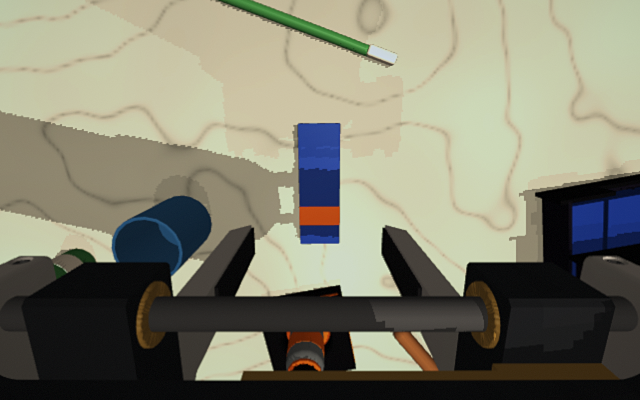

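```bash
python3 -c "
from h import *
i=load('w14')
rectw('kit',[(298.5,123.5),(340,123.5),(339.5,243),(300.5,243)],.024,i)"
```

```text
kit [0.3876 0.3545] sides 0.0391 0.1183 angU 82.2 angV -7.4
```

>>> play_rows(
  moves=[
    [[0.6,0,2,0,0,0,7.5],[0,0,3,0,0,0,7.5],[0,0,3,0,0,0,7.5],[0,0,2,0,0,0,7.5],[0,0,0,0,0,0,7.5],[0,0,0,0,0,0,7.5]],
  ],
)

```text
time_s: 33.67
position: [0.3924, 0.356, 0.0543]
orientation: [[-0.99, 0.14, 0.006], [0.14, 0.99, 0.003], [-0.005, 0.003, -1.0]]
ft_force: [-1.4, 0.8, 0.2]
finger_gap: 0.795
```

```bash
python3 -c "
from h import *
go(.3888,.354,.006,83)"
```

```text
t 33.67 p [0.3924 0.356  0.0543] yaw_y 82.0 q [-0.25  0.49 -0.75  2.03  0.47  0.8   0.15] gap 74.7 F [-1.4  0.8  0.2]
shift now [ 0.35 -0.26  4.83] rz -0.018 | if turned first [ 0.36 -0.26  4.83] tilt fix [ 0.0034  0.0054 -0.    ]
```

>>> play_rows(
  moves=[
    [[0.4,-0.2,1.2,0.003,0.005,-0.01,7.5],[0,0,1.5,0,0,0,7.5],[0,0,1,0,0,0,7.5],[0,0,0.6,0,0,0,7.5],[0,0,0,0,0,0,7.5],[0,0,0,0,0,0,7.5]],
  ],
)

```text
time_s: 34.42
position: [0.3887, 0.3551, 0.0095]
orientation: [[-0.992, 0.129, 0.002], [0.129, 0.992, 0.001], [-0.002, 0.001, -1.0]]
ft_force: [0.4, 0.2, 0.8]
finger_gap: 0.797
```

```bash
python3 -c "
from h import *
go(.388,.3543,.006,82.5)"
```

```text
t 34.42 p [0.3887 0.3551 0.0095] yaw_y 82.6 q [-0.29  0.55 -0.71  2.05  0.54  0.72  0.1 ] gap 74.9 F [0.4 0.2 0.8]
shift now [ 0.06 -0.09  0.35] rz 0.001 | if turned first [ 0.06 -0.09  0.35] tilt fix [ 0.0014  0.0015 -0.    ]
```

>>> play_rows(
  moves=[
    [[0,-0.1,0.3,0,0,0,7.5],[0,0,0,0,0,0,7.5],[0,0,0,0,0,0,2],[0,0,0,0,0,0,2],[0,0,0,0,0,0,2],[0,0,0,0,0,0,2],[0,0,0,0,0,0,2],[0,0,0,0,0,0,2]],
  ],
)

```text
time_s: 35.42
position: [0.389, 0.3543, 0.0071]
orientation: [[-0.992, 0.13, 0.003], [0.13, 0.992, 0.002], [-0.003, 0.002, -1.0]]
ft_force: [-0.5, 0.9, 1.0]
finger_gap: 0.422
```

```bash
python3 -c "
from h import *
go(.388,.3543,.15,82.5)"
```

```text
t 35.42 p [0.389  0.3543 0.0071] yaw_y 82.6 q [-0.29  0.55 -0.7   2.06  0.54  0.72  0.1 ] gap 39.7 F [-0.5  0.9  1. ]
shift now [  0.06   0.02 -14.29] rz 0.001 | if turned first [  0.06   0.02 -14.29] tilt fix [0.0023 0.0026 0.    ]
```

>>> play_rows(
  moves=[
    [[0,0,-2,0.002,0.002,0,2],[0,0,-4,0,0,0,2],[0,0,-5,0,0,0,2],[0,0,-5,0,0,0,2],[0,0,-2,0,0,0,2],[0,0,0,0,0,0.15,2],[0,0,0,0,0,0.15,2],[0,0,0,0,0,0.15,2],[0,0,0,0,0,0.15,2],[0,0,0,0,0,0.15,2],[0,0,0,0,0,0.15,2],[0,0,0,0,0,0.15,2],[0,0,0,0,0,0.15,2],[0,0,0,0,0,0.1,2],[0,0,0,0,0,0,2],[0,0,0,0,0,0,2]],
  ],
)

```text
time_s: 37.42
position: [0.387, 0.3528, 0.1923]
orientation: [[-0.103, 0.995, -0.001], [0.995, 0.103, -0.002], [-0.002, -0.001, -1.0]]
ft_force: [0.4, -0.3, -1.6]
finger_gap: 0.422
```

```bash
python3 -c "
from h import *
go(.632,-.112,.19,6.6)"
```

```text
t 37.42 p [0.387  0.3528 0.1923] yaw_y 5.9 q [-0.31  0.25 -0.64  1.92  0.17  1.02 -0.92] gap 39.7 F [ 0.4 -0.3 -1.6]
shift now [-48.75  19.59   0.31] rz -0.012 | if turned first [-48.99  19.     0.31] tilt fix [-0.0014  0.0023 -0.    ]
```

>>> play_rows(
  moves=[
    [[-2,0.8,0,0,0,-0.01,2],[-4,1.6,0,0,0,0,2],[-4,1.6,0,0,0,0,2],[-4,1.6,0,0,0,0,2],[-4,1.6,0,0,0,0,2],[-4,1.6,0,0,0,0,2],[-4,1.6,0,0,0,0,2],[-4,1.6,0,0,0,0,2],[-4,1.6,0,0,0,0,2],[-4,1.6,0,0,0,0,2],[-4,1.6,0,0,0,0,2],[-3,1.2,0,0,0,0,2],[0,0,0,0,0,0,2],[0,0,0,0,0,0,2]],
  ],
)

```text
time_s: 39.17
position: [0.6287, -0.0846, 0.1916]
orientation: [[-0.144, 0.99, -0.002], [0.99, 0.144, -0.001], [-0.0, -0.002, -1.0]]
ft_force: [-0.3, 0.2, -1.5]
finger_gap: 0.422
```

```bash
python3 -c "
from h import *
go(.632,-.112,.15,6.6); shot('wrist','w15')"
```

```text
t 39.17 p [ 0.6287 -0.0846  0.1916] yaw_y 8.3 q [ 0.31  0.4  -0.37  1.69  0.16  1.08  0.04] gap 39.6 F [-0.3  0.2 -1.5]
shift now [-2.76 -0.06  4.16] rz 0.029 | if turned first [-2.76  0.02  4.16] tilt fix [-0.0022  0.0004 -0.    ]
```

View pics/w15.png

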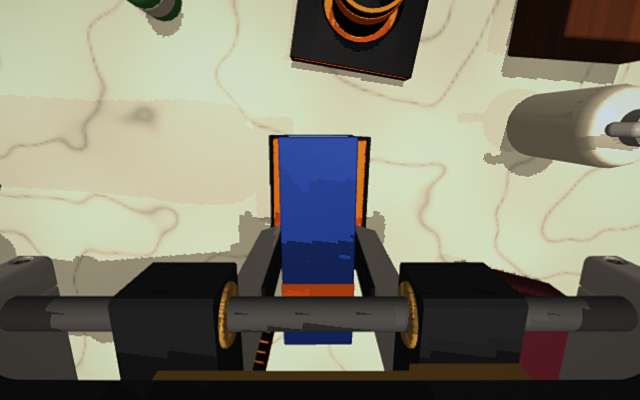

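```bash
python3 -c "
from h import *
a=cv2.imread('pics/w15.png')
cv2.imwrite('pics/w15a.png',cv2.resize(a[125:235,255:385],None,fx=5,fy=5,interpolation=cv2.INTER_CUBIC))"
```

```text
(no output)
```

View pics/w15a.png

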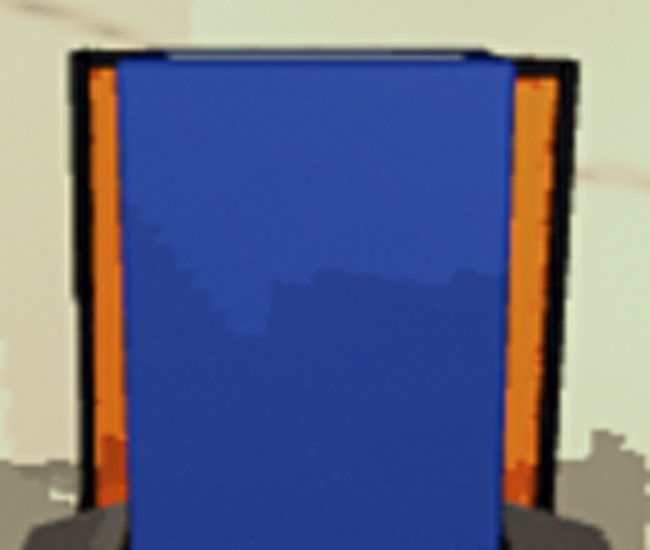

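```bash
python3 -c "
from h import *
i=load('w15')
A=lambda p:(np.array(p,float)+.5)/5-.5+[255,125]
w=ray('w',A([(70,51),(578,62),(552,500),(84,500)]),.013,i); d=w[1]-w[0]
n=np.array([d[1],-d[0],0])/np.linalg.norm(d)
print(w,np.linalg.norm(d),np.degrees(np.arctan2(d[1],d[0])),'sideangs',[np.degrees(np.arctan2(*(v[1::-1]))) for v in (w[2]-w[1],w[3]-w[0])],w[:2].mean(0)+.079*n)"
```

```text
[[ 0.56738017 -0.04111356  0.013     ]
 [ 0.67724742 -0.02763787  0.013     ]
 [ 0.68941603 -0.12716739  0.013     ]
 [ 0.58156208 -0.14279467  0.013     ]] 0.11069059046896847 6.992649360051396 sideangs [np.float64(-83.02953736541343), np.float64(-82.05993014157784)] [ 0.63193142 -0.11278809  0.013     ]
```

```bash
python3 -c "
from h import *
go(.6317,-.1135,.05,7)"
```

```text
t 39.23 p [ 0.6286 -0.0847  0.1917] yaw_y 8.3 q [ 0.31  0.4  -0.37  1.69  0.16  1.08  0.04] gap 39.8 F [-0.1  0.3 -1.8]
shift now [-2.89 -0.08 14.17] rz 0.022 | if turned first [-2.89 -0.02 14.17] tilt fix [-0.0023  0.0006  0.    ]
```

>>> play_rows(
  moves=[
    [[-1.5,0,1,0,0,0.02,2],[-1.4,0,3,0,0,0,2],[0,0,4,0,0,0,2],[0,0,3.5,0,0,0,2],[0,0,2,0,0,0,2],[0,0,0,0,0,0,2],[0,0,0,0,0,0,2]],
  ],
)

```text
time_s: 40.1
position: [0.6325, -0.1159, 0.0527]
orientation: [[-0.123, 0.992, 0.0], [0.992, 0.123, -0.002], [-0.002, -0.0, -1.0]]
ft_force: [0.5, -0.7, 0.0]
finger_gap: 0.424
```

```bash
python3 -c "
from h import *
go(.6317,-.1135,.0121,7);shot('wrist','w16'); shot('side','s16',(230,140,390,260),5)"
```

```text
t 40.1 p [ 0.6325 -0.1159  0.0527] yaw_y 7.1 q [ 0.32  0.56 -0.32  1.78  0.23  0.84  0.01] gap 39.8 F [ 0.5 -0.7  0. ]
shift now [ 0.25 -0.05  4.06] rz 0.001 | if turned first [ 0.25 -0.05  4.06] tilt fix [-0.0003  0.0024  0.    ]
```

View pics/w16.png

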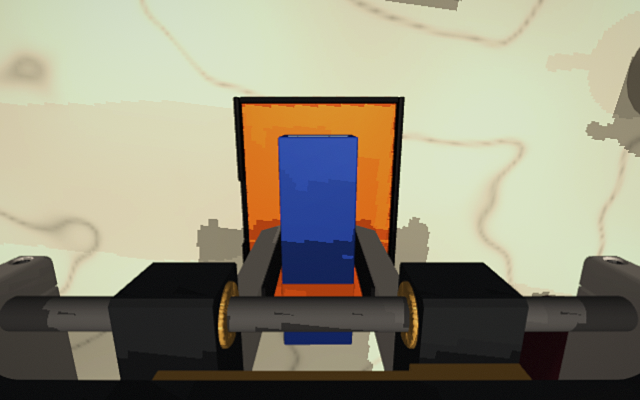

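View pics/s16.png

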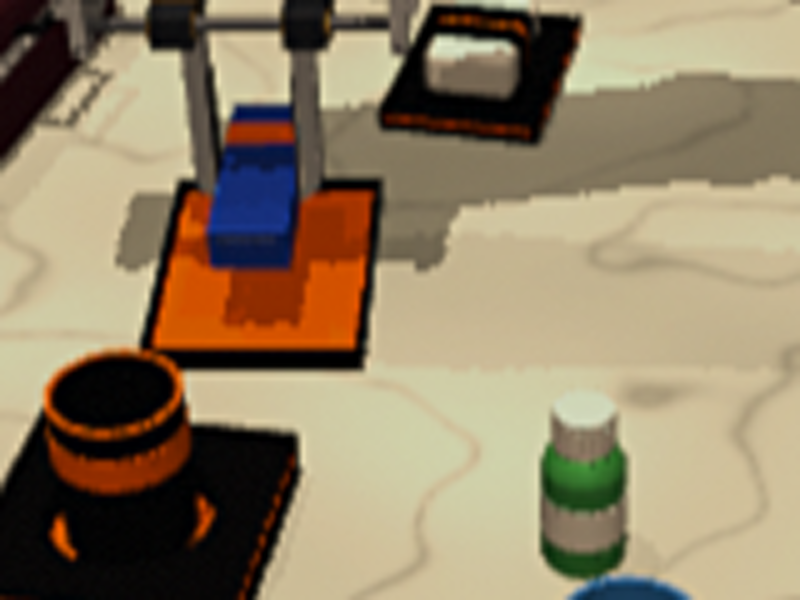

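>>> play_rows(
  moves=[
    [[0.25,0,1,0,0.002,0,2],[0,0,1.2,0,0,0,2],[0,0,0.8,0,0,0,2],[0,0,0.4,0,0,0,2],[0,0,0,0,0,0,2],[0,0,0,0,0,0,2]],
  ],
)

```text
time_s: 40.95
position: [0.6331, -0.1133, 0.0178]
orientation: [[-0.123, 0.992, 0.002], [0.992, 0.123, -0.001], [-0.001, 0.002, -1.0]]
ft_force: [0.1, -0.7, -0.8]
finger_gap: 0.421
```

```bash
python3 -c "
from h import *
go(.6317,-.1135,.0121,7)"
```

```text
t 40.95 p [ 0.6331 -0.1133  0.0178] yaw_y 7.1 q [ 0.31  0.6  -0.31  1.8   0.25  0.78 -0.  ] gap 39.6 F [ 0.1 -0.7 -0.8]
shift now [-0.   -0.15  0.57] rz 0.002 | if turned first [-0.   -0.15  0.57] tilt fix [ 0.002  0.001 -0.   ]
```

>>> play_rows(
  moves=[
    [[0,-0.1,0.35,0.002,0,0,2],[0,0,0.15,0,0,0,2],[0,0,0,0,0,0,2],[0,0,0,0,0,0,2]],
  ],
)

```text
time_s: 41.45
position: [0.6324, -0.1135, 0.013]
orientation: [[-0.123, 0.992, 0.001], [0.992, 0.123, -0.001], [-0.001, 0.001, -1.0]]
ft_force: [-0.3, -0.4, -0.7]
finger_gap: 0.422
```

```bash
python3 -c "
from h import *
go(.6317,-.1135,.0121,7)"
```

```text
t 41.45 p [ 0.6324 -0.1135  0.013 ] yaw_y 7.1 q [ 0.3   0.61 -0.31  1.8   0.25  0.77 -0.01] gap 39.6 F [-0.3 -0.4 -0.7]
shift now [ 0.01 -0.07  0.09] rz 0.001 | if turned first [ 0.01 -0.07  0.09] tilt fix [0.0006 0.0012 0.    ]
```

>>> play_rows(
  moves=[
    [[0,0,0.08,0,0,0,2],[0,0,0,0,0,0,2],[0,0,0,0,0,0,5.6],[0,0,0,0,0,0,5.6],[0,0,0,0,0,0,5.6],[0,0,0,0,0,0,5.6],[0,0,-2,0,0,0,5.6],[0,0,-4,0,0,0,5.6],[0,0,-5,0,0,0,5.6],[0,0,-6,0,0,0,5.6],[0,0,-4,0,0,0,5.6],[0,0,0,0,0,0,5.6]],
  ],
)

```text
time_s: 42.95
position: [0.6323, -0.1126, 0.2368]
orientation: [[-0.124, 0.992, 0.005], [0.992, 0.124, -0.001], [-0.002, 0.005, -1.0]]
ft_force: [-0.1, 0.9, -0.8]
finger_gap: 0.595
```

```bash
python3 -c "
from h import *
go(.6317,-.1135,.0121,7);shot('wrist','w17'); shot('side','s17'); shot('top','t17')"
```

```text
t 42.95 p [ 0.6323 -0.1126  0.2368] yaw_y 7.1 q [ 0.35  0.37 -0.36  1.63  0.14  1.16  0.08] gap 55.9 F [-0.1  0.9 -0.8]
shift now [-0.04 -0.19 22.46] rz 0.003 | if turned first [-0.04 -0.19 22.46] tilt fix [0.005  0.0018 0.    ]
```

View pics/w17.png

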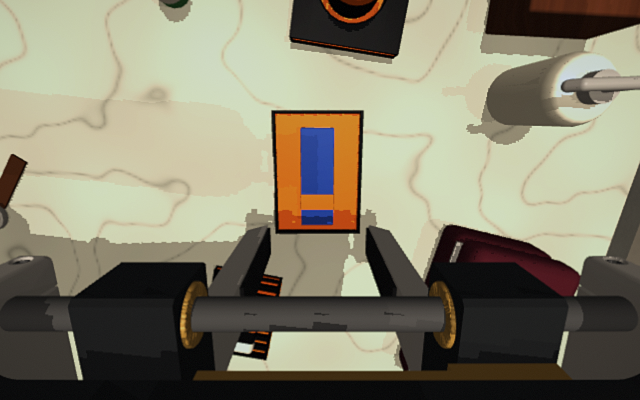

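View pics/s17.png

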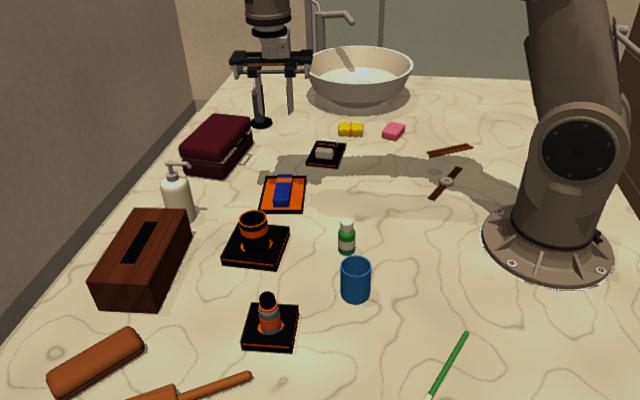

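View pics/t17.png

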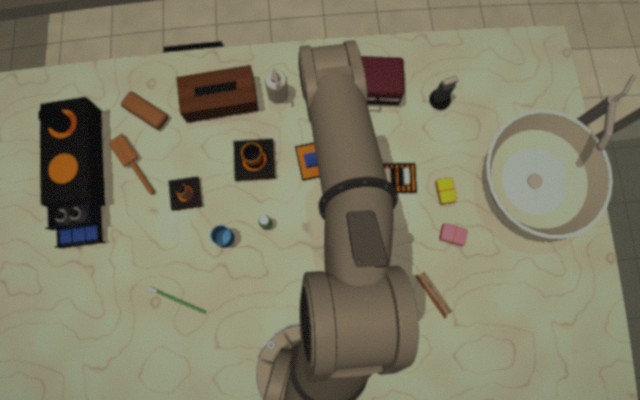

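```bash
python3 -c "
from h import *
i=load('w17')
rectw('tray',[(272,110.5),(363,110.5),(358.5,233),(276.5,233)],.013,i)
rectw('kit',[(300.5,127.5),(333.5,127.5),(333,224),(302,224)],.029,i)
a=cv2.imread('pics/t17.png'); cv2.imwrite('pics/t17a.png',cv2.resize(a[130:220,160:290],None,fx=6,fy=6,interpolation=cv2.INTER_CUBIC))
s=cv2.imread('pics/s17.png'); cv2.imwrite('pics/s17a.png',cv2.resize(s[160:360,200:380],None,fx=3,fy=3,interpolation=cv2.INTER_CUBIC))
a=cv2.imread('pics/w8.png'); cv2.imwrite('pics/w8a.png',cv2.resize(a[115:245,250:380],None,fx=4,fy=4,interpolation=cv2.INTER_CUBIC))
a=cv2.imread('pics/w13.png'); cv2.imwrite('pics/w13a.png',cv2.resize(a[125:235,260:370],None,fx=5,fy=5,interpolation=cv2.INTER_CUBIC))
"
```

```text
tray [ 0.6326 -0.1123] sides 0.1089 0.156 angU 7.0 angV -82.9
kit [ 0.6323 -0.1133] sides 0.0388 0.1186 angU 7.0 angV -82.6
```

View pics/w8a.png

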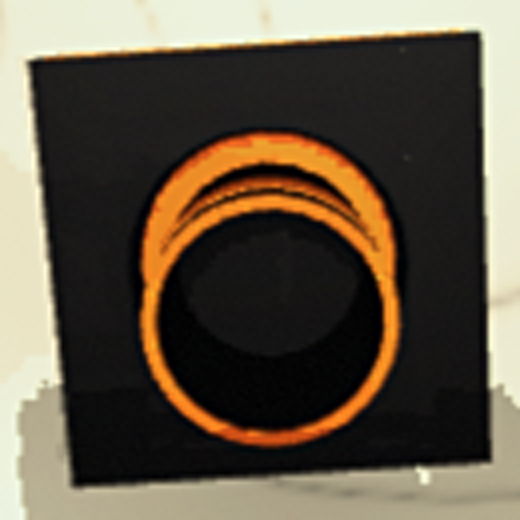

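View pics/w13a.png

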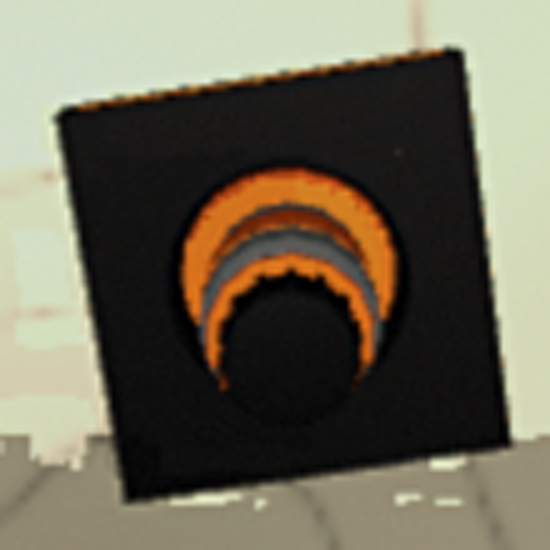

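View pics/s17a.png

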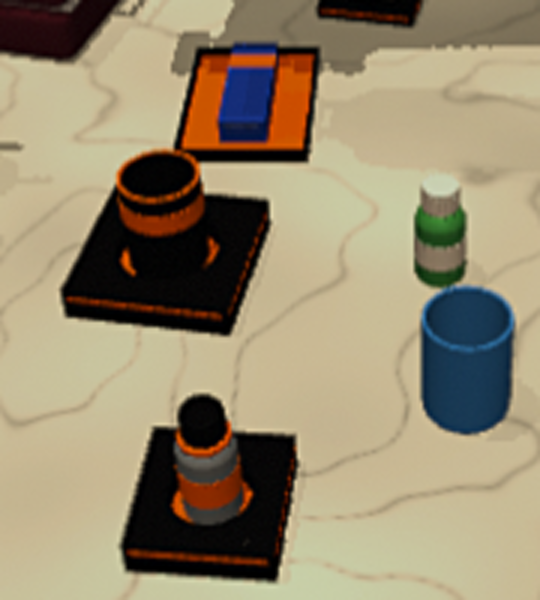

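```bash
python3 -c "
from h import *
i=load('w8'); A=lambda p:(np.array(p,float)+.5)/4-.5+[250,115]
print('tum',ray('w',A([(271,318)]),.09,i)); rectw('tst',A([(32,62),(480,34),(491,462),(74,487)]),.026,i)
i=load('w13'); A=lambda p:(np.array(p,float)+.5)/5-.5+[260,125]
print('bot',ray('w',A([(291,357)]),.094,i)); rectw('bst',A([(62,113),(460,52),(511,444),(126,500)]),.026,i)
"
```

```text
tum [[0.64521588 0.10051821 0.09      ]]
tst [0.6449 0.0999] sides 0.1224 0.1227 angU -1.5 angV -91.5
bot [[0.55713001 0.31702039 0.094     ]]
bst [0.5573 0.3186] sides 0.0899 0.0907 angU 3.5 angV -86.8
```

All four pieces check out within about 2 mm, and the gripper is clear of everything.

```bash
python3 -c "
from h import *
print(workorder.hand_in())"
```

```text
the job is handed in; nothing more can be done
None
```

I put all four house pieces back and handed the job in at about 43 s of the 122 s allowed. The hand-in gives no verdict.

My last measurements came from wrist-camera pictures taken after each release:

| Piece | Where it is | Distance from centre | Long direction |
|---|---|---|---|
| Tumbler | upright in the larger stand's well | about 1 mm | – |
| Bottle | upright in the smaller stand's well | about 2 mm | – |
| Soap | flat on the slats | under 1 mm | within 0.5° |
| Carton | flat on the tray floor | about 1 mm | within 0.5° |

- **Gentle placing:** each piece was released when it was within about 1 mm of its seat, and the wrist force never read more than a few newtons.
- **Guest's things:** the blue tumbler and green bottle were standing where they started in the final top and side views, judged by eye.
- **Disagreement:** the top and wrist cameras differed by 1–4 mm on where the stands are. I went with the wrist camera for the final placing, with small averages towards the top camera on the way.
- **No failed checks:** the soap and stand checks date from just after each release, not from the very end. The final side view still shows all four pieces in place.

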